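# Shake the packed flasks on the plaster-room vibrator

### The arm

A 6-joint arm with a two-finger parallel gripper is mounted at the origin on the work surface. World frame = base frame: x ahead of the robot, y to its left, z up, the work surface at z = 0. Lengths are in mm, angles in rad, forces in N, time in s.
With the tool pointing down it reaches from about 350 to 775 mm from the base axis. Payload 7.3 kg.
Tool frame: the origin (TCP) lies at the very end of the fingers, on their centre line; the grasp point (between the pads) lies 19 mm behind it; z points along the fingers, y is the line along which they close (so a half turn about z gives the same grasp; the last joint's range is limited). The gripper opens to 92 mm and grips with 3 to 60 N. Pads are 19 mm wide; open, the fingers measure 130 mm over their backs; the gripper's body (75 mm by 190 mm) begins 47 mm behind the grasp point.
Start: joints at [1.064, 0.342, 1.524, -0, 1.275, -0.146], TCP at [185.324, 491.223, 226.741] pointing down, gripper open.
Joint ranges: [-2.53, 2.53], [-0.77, 2.02], [0.04, 2.7], [-1, 4.14], [0.28, 2.66], [-3.11, 3.11]. Speed limits (rad/s): [2.57, 2.57, 3.14, 3.14, 3.14, 3.14].

### API

Orientations are given as [roll, pitch, yaw] about the fixed x, y, z axes, in that order (R = Rz(yaw) Ry(pitch) Rx(roll)).
In Python, from plant import bot gives the robot as it stands.
- The arm moves only by the tool jog_arm, never from a script. Its argument "targets" is a list of rows, each an object with "xyz": the shift along the tool's x, y, z as a fraction of full scale, a list of three; "spin": the turn about the tool's z as a fraction of full scale. In form: [{"xyz": [x, y, z], "spin": spin}, ...]. A call has exactly 10 rows; each row shifts and turns the commanded pose from where the row before left it, along the tool's axes as they then stand; what a row does not reach is not made up. Full scale, the value 1, is 80 mm for a shift and 0.1 rad for a turn. A row lasts 1/8 s, in which the tool goes at most 62.5 mm and 10.7 degrees, less where a joint would pass 70% of its speed; a pose out of reach is approached as far as the arm can. A call with a number of a shift or a turn outside -1 to 1 is refused whole. A call with a gripper value outside its range is refused whole. "gripper" is the opening in per cent of the stroke, from 0 (shut) to 100 (fully open), set as the call begins (left out, the last holds). The fingers move at their own pace and stop on an object; the grip force is fixed at half the most. Time passes only in rows, so rows that do not move let the fingers close, or fill a call up. It gives the time, the measured TCP pose, the force, the opening and the grip force at its end, in the units of the state.
- bot.get_obs(): the state, without advancing time (a new reading comes with each control period).
- bot.capture(name): name is "scene" or "top" or "wrist"; returns the picture (480x640x3 uint8, blue, green, red); there is no depth.
- bot.get_calibration(name): a dict with "vfov" (degrees; the focal length in pixels is half the picture's height over the tangent of half this angle, whatever the lens; pixels are square), "cx", "cy" (the principal point, pixels), "eye" and "rotation" of the camera in the world. Camera axes: x right, y down, z forward; pixel columns grow to the right and rows downward; lengths in mm; the calibration is good to about 2 mm. The wrist camera is an equidistant fisheye: a pixel r from the principal point sees the ray r / f radians off the axis. A picture is of the moment at which its call begins: read the wrist's pose just before it. get_calibration takes no time and is no camera call; for the wrist camera it gives the pose at the moment of the call.
- bot.close_job(): hands the job in; it is judged then, once.
The state is a dict: "time": time; "joint_positions": joint angles; "dq": joint speeds; "tau": joint torques, N m; "tool_pos": TCP position; "tcp_rot": TCP orientation; "contact_force": force on the tool from outside, world axes, zero at the start; "moment": the same for the moment, N m; "grip_width": finger opening in mm; "finger_force": force on a finger pad.
Only numpy, scipy, OpenCV 4.12 (cv2) and the standard library are available. Lean on these libraries where they do the work, as an engineer would, in place of code of your own. Each camera call takes 0.05 s, during which the arm holds its last target. There are 200 camera calls.

### The job

Seat the carrier tray on the shaker so that it sits flat over both pegs, then stand every aluminium flask upright in the tray. On the grey console, lift the lever's black collar to get it past the gate and push the lever fully over to the far side with the collar dropped down again; then push the white toggle over to the side away from the lever, hold it there for about two seconds and let it spring back. Finally lift the collar again, bring the lever fully back to the near side with the collar down, and leave the other things on the bench where they are.

Things in the scene. Friction and masses are not known exactly. Their poses are not given: they have to be found in the camera images.
- shaker: the shaker, fixed: white low box 190 (x) x 200 (y) x 60 mm tall with a steel top plate and two upright pegs of 12 mm diameter, 14 mm tall with tapered tips, at y = +60 and y = -60 mm, x = 0. Origin at the centre of its underside; its -x side faces the robot, more or less
- shaker_seat (a point): centre of the shaker's top plate, 60 mm above the table, half-way between the pegs, axes as the shaker; the seated tray's origin lies here, the tray's x along the shaker's x (either way round)
- tray: loose carrier tray, aluminium, 170 (x) x 185 (y) mm, 0.4 kg. Origin at the centre of its underside. Floor 6 mm thick with two through holes of 16 mm diameter at y = +60 and -60 mm, x = 0 for the pegs; rim 3 mm thick, its top 14 mm above the underside. It has a dark upright post in the middle to lift it by.
- tray_post (a point): a point on the axis of the tray's post, 48 mm above the tray's underside. The post is 20 (tray x) x 30 (tray y) mm and its top is 64 mm above the underside. Room for four flasks, two on each side of the post: centres at tray x = +-45, y = +-42 mm, their x along the tray's x
- flask1_c (a point): closed aluminium flask, a rounded block 56 (its x) x 42 (its y) x 40 mm tall, 0.15 to 0.3 kg, a dark seam half-way up and two small brass screws on top. The point is its centre, 20 mm above its underside. There are three or four flasks; one that is absent reads None
- flask2_c (a point): closed aluminium flask, a rounded block 56 (its x) x 42 (its y) x 40 mm tall, 0.15 to 0.3 kg, a dark seam half-way up and two small brass screws on top. The point is its centre, 20 mm above its underside. There are three or four flasks; one that is absent reads None
- flask3_c (a point): closed aluminium flask, a rounded block 56 (its x) x 42 (its y) x 40 mm tall, 0.15 to 0.3 kg, a dark seam half-way up and two small brass screws on top. The point is its centre, 20 mm above its underside. There are three or four flasks; one that is absent reads None
- flask4_c (a point): closed aluminium flask, a rounded block 56 (its x) x 42 (its y) x 40 mm tall, 0.15 to 0.3 kg, a dark seam half-way up and two small brass screws on top. The point is its centre, 20 mm above its underside. There are three or four flasks; one that is absent reads None
- console: the console, fixed: grey box 170 (x) x 180 (y) x 50 mm tall, origin at the centre of its underside, its -x side (the near side) faces the robot, more or less. It carries the lever at its y = +45 mm and the toggle at y = -55 mm, both at its x = 0
- lever_pivot (a point): the lever's hinge point, 20 mm above the console's underside, axes as the console; the hinge axis is the console's y. The lever is a 10 mm rod, 147 mm long from here, with a black cap of 16 mm diameter on its end. Around it at mid-swing stands the gate: two steel tabs, 8 mm thick along x, 43 mm wide together along y, their tops 83 mm above the pivot
- lever (a joint): lever angle, rad: 0 = fully to the near side (leaning 0.32 rad to the console's -x), 0.64 = fully to the far side (leaning 0.32 rad to +x). It stays where it is left (about 3 N at the collar moves it). Unless the collar is lifted by 11 mm or more, the gate stops it between about 0.13 and 0.51 rad
- collar_mid (a point): centre of the lever's lockout collar, a black sleeve 22 (x) x 32 (y) x 45 mm long on the rod; its z is the rod's axis, up; its y is the hinge axis. With the collar down it lies 97.5 mm from the pivot along the rod; the rod's cap ends 49 mm beyond it
- collar (a joint): lift of the collar along the rod, m: 0 = down, 0.017 = fully lifted; a spring pulls it down with 4.5 N at 0 and 7 N at full lift
- toggle_tip (a point): top of the white toggle paddle, 24 (console x) x 9 (console y) mm and 45 mm tall above its hinge, which lies in the console's top, 50 mm above the table
- toggle (a joint): toggle angle, rad: 0 = upright (spring-centred); positive = tipped to the console's -y, away from the lever; negative = towards the lever; stops at +-0.45. The spring takes about 2.5 N at the tip to hold it against the stop
- rubber_ring: bystander, not to be disturbed: green rubber ring, 52 mm diameter, 36 mm tall, open; may stand among the flasks. Origin at the centre of its underside
- bowl: bystander, not to be disturbed: black rubber mixing bowl, 110 mm across, 60 mm tall. Origin at the centre of its underside
- jar: bystander, not to be disturbed: white jar, 54 mm diameter, 75 mm tall. Origin at the centre of its underside
- spray: bystander, not to be disturbed: dark spray can, 60 mm diameter, 120 mm tall. Origin at the centre of its underside
- spatula: bystander, not to be disturbed: spatula lying flat. Origin at the centre of its underside
- brush: bystander, not to be disturbed: brush lying flat. Origin at the centre of its underside
- ring_filled: bystander, not to be disturbed: plain plaster cylinder, 60 mm diameter, 50 mm tall. Origin at the centre of its underside
There are look-alikes about, which are no part of the job. Leave any blue or purple look-alike of the part that bears flask1_c alone.

How it is judged:
By the outcome, as a careful person would: the job done as asked, in the order asked, and still so for the second after the job is handed in, with the robot touching nothing.
Of flask1, flask2, flask3, flask4 only 3 to 4 are there at a start; the rules pass over those that are not, and their reading is None.
At some moment in a run one of flask1, flask2, flask3, flask4 may be knocked a few centimetres aside while the robot is not near it.
Once in a run the grip may slacken for a moment while it holds something.
It also fails if it takes over 200 s, if anything falls off the work surface, if the arm or the gripper's body presses on something with over 40 N, if the wrist force passes 120 N, or if a joint passes its speed limit or range.

## Working session

There is one attempt and no reset: what is moved stays moved. The work goes in short steps, Python scripts to look and compute and a tool call to move; the robot and the scene stay as the last step left them, time stands still between calls to the robot, and variables do not carry over. Pictures are saved under pics/ and viewed, at most 14 in all, crops included, and the job is handed in when it is done.

Besides the shell and the picture viewer there is one more tool, called after "Call:" by a JSON object that holds its "method" and its "body", one argument or row to a line. jog_arm: Moves the arm, as the interface text tells. Shift numbers are shares of 80 mm and turn numbers shares of 0.1 rad, none past 1 either way. Its arguments: {"type":"object","properties":{"targets":{"type":"array","items":{"type":"object","properties":{"xyz":{"type":"array","items":{"type":"number"}},"spin":{"type":"number"}}}},"gripper":{"type":"number"}},"required":["targets"]}

```bash
ls; mkdir -p pics; cat > h.py <<'E'
import numpy as np, cv2
from plant import bot
def cal(n):
    c=bot.get_calibration(n); c['f']=240/np.tan(np.radians(c['vfov'])/2); c['R']=np.array(c['rotation']).reshape(3,3); c['e']=np.array(c['eye']); return c
def ray(c,u,v,fish=False):
    d=np.array([u-c['cx'],v-c['cy']],float)
    if fish:
        r=np.hypot(*d); t=r/c['f']; k=d/(r+1e-9)*np.sin(t); d=np.array([k[0],k[1],np.cos(t)])
    else: d=np.array([d[0]/c['f'],d[1]/c['f'],1])
    return c['R']@d
def onz(c,u,v,z,fish=False):
    d=ray(c,u,v,fish); return c['e']+d*(z-c['e'][2])/d[2]
def proj(c,p,fish=False):
    q=c['R'].T@(np.array(p,float)-c['e'])
    if fish:
        r=np.hypot(q[0],q[1]); t=np.arctan2(r,q[2]); return np.array([c['cx'],c['cy']])+q[:2]/(r+1e-9)*t*c['f']
    return np.array([c['cx'],c['cy']])+q[:2]/q[2]*c['f']
E
python3 - <<'E'
from h import *
for n in ['scene','top','wrist']:
    c=cal(n); print(n,c['f'],c['cx'],c['cy'],c['e'].round(1),c['R'].round(3).tolist()); cv2.imwrite(f'pics/{n}0.png',bot.capture(n))
o=bot.get_obs(); print(o)
E
```

```text
picsTraceback (most recent call last):
  File "<stdin>", line 3, in <module>
  File "h.py", line 4, in cal
    c=bot.get_calibration(n); c['f']=240/np.tan(np.radians(c['vfov'])/2); c['R']=np.array(c['rotation']).reshape(3,3); c['e']=np.array(c['eye']); return c
                                                                                 ~~~~~~~~~~~~~~~~~~~~~~~~~~~~~~~^^^^^
ValueError: cannot reshape array of size 3 into shape (3,3)
```

```bash
sed -i "s/np.array(c\['rotation'\]).reshape(3,3)/Rot.from_euler('xyz',c['rotation']).as_matrix()/; 1a from scipy.spatial.transform import Rotation as Rot" h.py
python3 - <<'E'
from h import *
for n in ['scene','top','wrist']:
    c=cal(n); print(n,c['f'],c['cx'],c['cy'],c['e'].round(1),c['R'].round(3).tolist()); cv2.imwrite(f'pics/{n}0.png',bot.capture(n))
o=bot.get_obs(); print(o)
E
```

```text
scene 618.0514633491971 319.7329047468403 240.80335992090852 [1177.   270.6 1172.5] [[-0.417, 0.762, -0.494], [0.909, 0.36, -0.211], [0.017, -0.537, -0.843]]
top 562.8257935662735 318.4839574257518 239.5239682426666 [ 395.6    2.4 1520.5] [[-0.026, -0.994, 0.107], [-0.999, 0.029, 0.022], [-0.025, -0.106, -0.994]]
wrist 371.64829954431775 313.7042808480674 246.31946301252924 [124.3 513.1 385. ] [[0.352, 0.908, 0.229], [0.936, -0.341, -0.088], [-0.001, 0.245, -0.969]]
{'time': 0.15, 'joint_positions': array([ 1.06401321e+00,  3.42562704e-01,  1.52472682e+00,  2.57451666e-05,
        1.27537838e+00, -1.45998101e-01]), 'dq': array([-4.18977610e-04, -2.30725867e-03, -2.60429505e-03,  9.12903007e-04,
        5.79388806e-05, -1.65322917e-03]), 'tau': array([ 1.19662702e-03, -4.31469548e+01, -2.44352442e+01,  7.17003783e-02,
        5.37354592e-02, -8.65394941e-05]), 'tool_pos': array([185.17065389, 490.97766736, 226.22929713]), 'tcp_rot': array([-3.14053242e+00, -1.80787514e-04,  2.78080003e+00]), 'contact_force': array([-0.57718277, -0.32967008,  0.3137048 ]), 'moment': array([-0.04738197, -0.04614888, -0.02303551]), 'finger_force': 0.0, 'grip_width': 91.81492088168453}
```

View pics/top0.png

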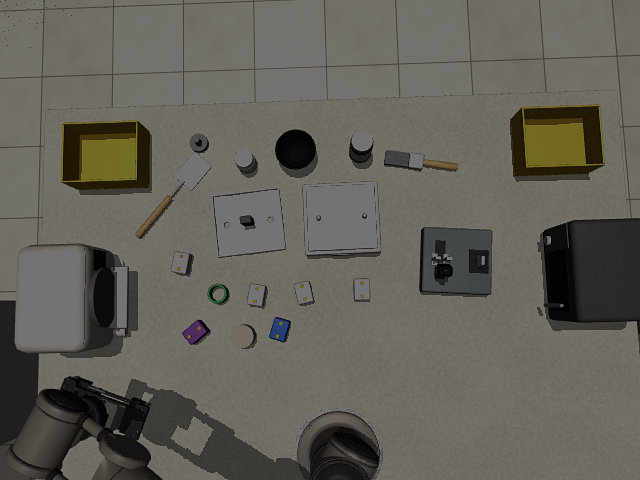

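View pics/scene0.png

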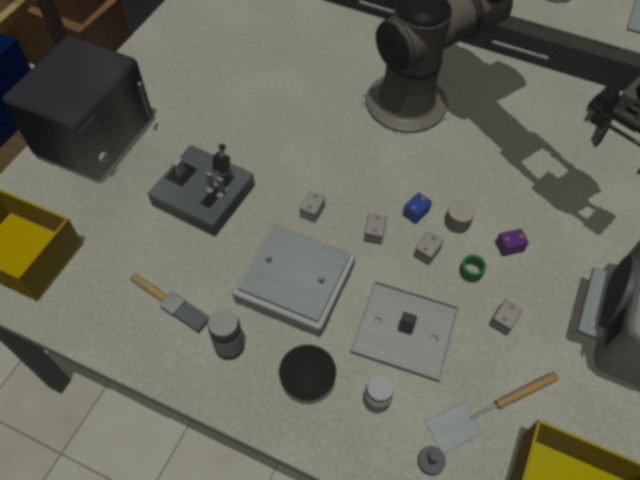

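```bash
python3 - <<'E'
from h import *
im=cv2.imread('pics/top0.png'); cv2.imwrite('pics/crop.png',cv2.resize(im[175:355,160:400],None,fx=3.3,fy=3.3,interpolation=cv2.INTER_CUBIC))
for p in [(180,262),(257,295),(304,292),(361,290),(150,280),(330,270),(230,240),(340,240),(460,280)]: print(p,im[p[1],p[0]])
c=cal('top')
hsv=cv2.cvtColor(im,cv2.COLOR_BGR2HSV)
g=im.min(axis=2).astype(int)
sub=hsv[...,1]
m=((sub<28)&(hsv[...,2]>115)).astype(np.uint8)*255
m=cv2.morphologyEx(m,cv2.MORPH_CLOSE,np.ones((3,3)))
cs,_=cv2.findContours(m,cv2.RETR_EXTERNAL,cv2.CHAIN_APPROX_NONE)
for k in cs:
    a=cv2.contourArea(k)
    if a<120: continue
    (u,v),wh,an=cv2.minAreaRect(k)
    if 160<u<500 and 170<v<350: print(round(u),round(v),np.round(wh,1),round(an,1),a,onz(c,u,v,40).round(1))
E
```

```text
(180, 262) [117 114 115]
(257, 295) [116 114 114]
(304, 292) [117 114 115]
(361, 290) [116 114 115]
(150, 280) [ 97 106 108]
(330, 270) [102 111 114]
(230, 240) [117 114 116]
(340, 240) [116 113 114]
(460, 280) [72 72 68]
305 292 [32.  19.6] 72.3 287.0 [417.2  75.9  40. ]
255 297 [14.9 34.5] 15.6 326.5 [408.9 207.   40. ]
362 291 [28. 23.] 90.0 304.5 [416.  -75.8  40. ]
176 264 [33. 23.] 90.0 337.5 [499.1 413.9  40. ]
300 211 [179.   98.3] 1.3 10440.5 [633.4  83.2  40. ]
```

View pics/crop.png

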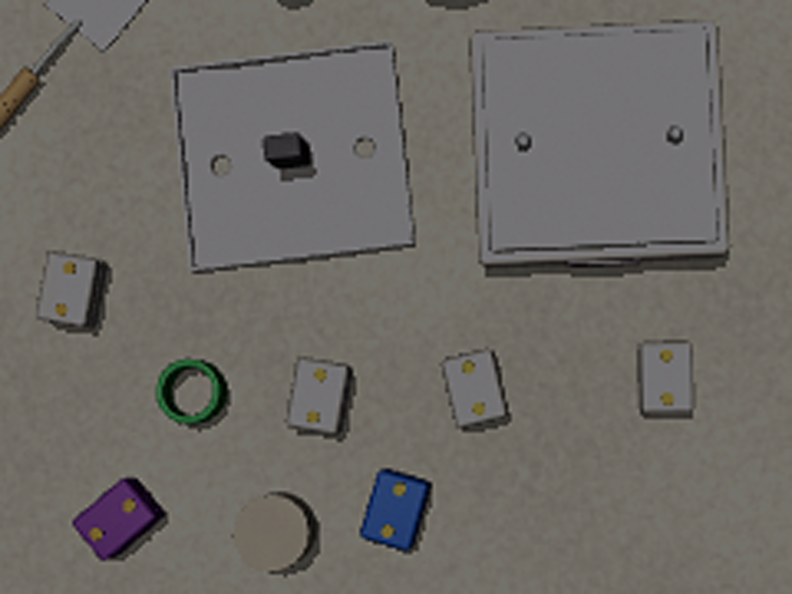

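```bash
python3 - <<'E'
from h import *
im=cv2.imread('pics/top0.png'); c=cal('top')
def w(u,v,z): return onz(c,(u+.5)/3.3+160-.5,(v+.5)/3.3+175-.5,z)
def yaw(a,b,base): 
    d=a-b; return np.degrees(np.arctan2(d[1],d[0]))
h1,h2=w(221,165,5),w(364,147,5); print('tray',((h1+h2)/2).round(1),np.linalg.norm(h1-h2).round(1),yaw(h1,h2,0)-90,'post',w(283,143,64).round(1))
p1,p2=w(523,141,73),w(675,134,73); print('shaker',((p1+p2)/2).round(1),np.linalg.norm(p1-p2).round(1),yaw(p1,p2,0)-90)
hsv=cv2.cvtColor(im,cv2.COLOR_BGR2HSV)
m=cv2.inRange(hsv,(15,90,90),(35,255,255)); 
n,l,s,ce=cv2.connectedComponentsWithStats(m)
P=[ce[i] for i in range(1,n) if 2<s[i,4]<60 and 160<ce[i][0]<400 and 240<ce[i][1]<350]
for i in range(len(P)):
  for j in range(i):
    if np.hypot(*(P[i]-P[j]))<18:
      a,b=onz(c,*P[i],41),onz(c,*P[j],41)
      if a[0]<b[0]: a,b=b,a
      print('pair',((P[i]+P[j])/2).round(1),((a+b)/2).round(1),np.linalg.norm(a-b).round(1),yaw(a,b,0).round(1))
cv2.imwrite('pics/con.png',cv2.resize(np.hstack([im[215:305,410:500],cv2.imread('pics/scene0.png')[140:230,145:260]]),None,fx=3.8,fy=3.8,interpolation=cv2.INTER_CUBIC))
E
```

```text
tray [612.3 226.7   5. ] 119.3 5.513048927342965 post [614.5 225.4  64. ]
shaker [610.  -25.4  73. ] 119.6 0.9349823280495002
pair [179.3 262. ] [505.4 406.2  41. ] 33.9 -10.4
pair [361.7 288.8] [421.7 -74.   41. ] 34.0 -0.7
pair [303.  292.2] [417.1  80.   41. ] 33.9 13.4
pair [255.5 294.5] [414.4 204.9  41. ] 33.9 -11.3
pair [193.7 332. ] [321.2 368.1  41. ] 34.7 -51.4
pair [278.8 329.3] [322.6 145.4  41. ] 34.3 -17.8
```

View pics/con.png

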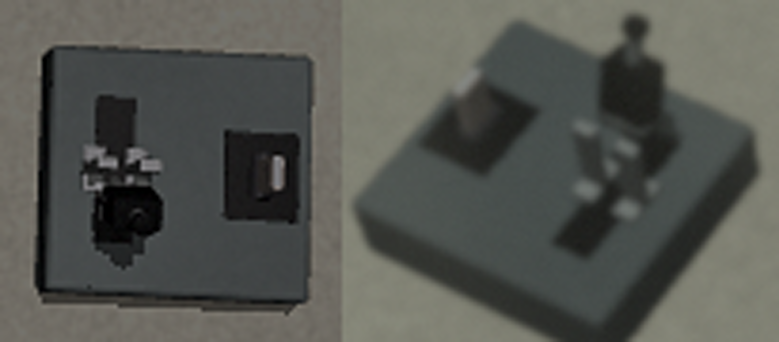

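Call:
{"method": "jog_arm", "body": {
  "targets": [
    {"xyz": [-0.3, -0.3, 0], "spin": -0.92},
    {"xyz": [-0.3, -0.3, 0], "spin": -0.92},
    {"xyz": [-0.3, -0.3, 0], "spin": -0.92},
    {"xyz": [-0.3, -0.3, 0], "spin": -0.92},
    {"xyz": [-0.3, -0.3, 0], "spin": -0.9},
    {"xyz": [-0.65, -0.33, 0], "spin": 0},
    {"xyz": [-0.65, -0.33, 0], "spin": 0},
    {"xyz": [-0.65, -0.33, 0], "spin": 0},
    {"xyz": [-0.65, -0.33, 0], "spin": 0},
    {"xyz": [-0.6, -0.33, 0], "spin": 0}
  ],
  "gripper": 100
}}

```text
time: 1.4
tool_pos: [550.8, 245.6, 226.4]
tcp_rot: [3.142, -0.0, -3.045]
contact_force: [0.0, 0.6, -0.1]
grip_width: 91.5
finger_force: 0.0
```

```bash
cat >> h.py <<'E'
def go(x,y,z,deg=None):
    """remaining move to target tcp; deg = wanted angle of tool y axis in world"""
    o=bot.get_obs(); p=o['tool_pos']; R=Rot.from_euler('xyz',o['tcp_rot']).as_matrix()
    cur=np.degrees(np.arctan2(R[1,1],R[0,1])); s=0
    if deg is not None:
        s=(deg-cur+90)%180-90
    yaw=np.radians(cur+s+90)
    Rn=np.array([[np.cos(yaw),np.sin(yaw),0],[np.sin(yaw),-np.cos(yaw),0],[0,0,-1]])
    u=Rn.T@(np.array([x,y,z])-p)/80
    print('tcp',p.round(1),'cur',cur.round(2),'spin units',(-np.radians(s)/.1).round(2),'then shift units',u.round(3),'F',o['contact_force'].round(1),'w',o['grip_width'].round(1),'t',o['time'])
E
python3 - <<'E'
from h import *
c=cal('top')
k=[onz(c,410+u/3.8,215+v/3.8,50) for u,v in [(45,47),(311,58),(307,300),(41,290)]]
print(np.round(k,1).tolist(), np.mean(k,axis=0).round(1), np.degrees(np.arctan2(*(k[0]-k[1])[:2][::-1]))-90)
go(613,226,226,95.5)
cv2.imwrite('pics/w1.png',bot.capture('wrist')); cw=cal('wrist')
print(proj(cw,[614,226,64],1),proj(cw,[610,-25,73],1))
E
```

```text
[[577.8, -236.3, 50.0], [564.7, -418.0, 50.0], [399.4, -405.5, 50.0], [411.0, -225.9, 50.0]] [ 488.2 -321.4   50. ] -4.100170115375022Traceback (most recent call last):
  File "<stdin>", line 5, in <module>
  File "h.py", line 28, in go
    print('tcp',p.round(1),'cur',cur.round(2),'spin units',(-np.radians(s)/.1).round(2),'then shift units',u.round(3),'F',o['contact_force'].round(1),'w',o['grip_width'].round(1),'t',o['time'])
                                                                                                                                                          ^^^^^^^^^^^^^^^^^^^^^
AttributeError: 'float' object has no attribute 'round'
```

```bash
sed -i "s/o\['grip_width'\].round(1)/round(o['grip_width'],1)/" h.py
python3 - <<'E'
from h import *
go(613,226,226,95.5)
cv2.imwrite('pics/w1.png',bot.capture('wrist')); cw=cal('wrist')
print(proj(cw,[614,226,64],1),proj(cw,[610,-25,73],1))
E
```

```text
tcp [550.8 245.6 226.4] cur 95.55 spin units 0.01 then shift units [-0.751 -0.318  0.005] F [ 0.   0.6 -0.1] w 91.5 t 1.4
[291.9484899  288.15901324] [ 56.75361646 259.46008555]
```

View pics/w1.png

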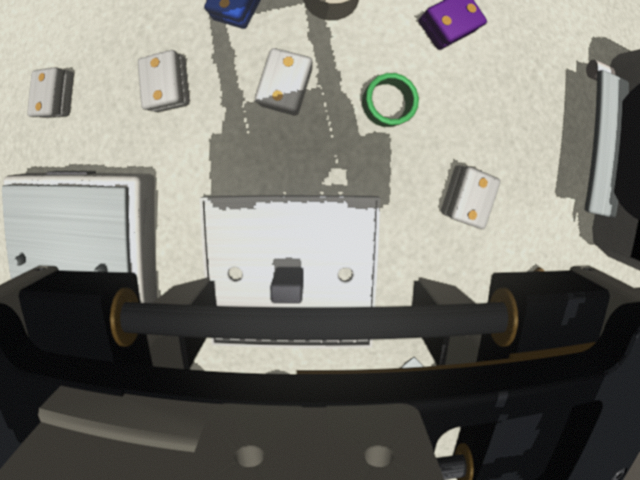

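```bash
python3 - <<'E'
from h import *
c=cal('wrist')
def A(d): return np.degrees(np.arctan2(d[1],d[0]))-90
a,b=onz(c,235,273,5,1),onz(c,345,274,5,1); print('holes',a.round(1),b.round(1),((a+b)/2).round(1),np.linalg.norm(a-b),A(b-a),'post',onz(c,287,288,64,1).round(1))
a,b=onz(c,20,259,74,1),onz(c,100,268,74,1); print('pegs',a.round(1),b.round(1),((a+b)/2).round(1),np.linalg.norm(a-b),A(b-a))
E
```

```text
holes [625.7 160.7   5. ] [615. 280.   5.] [620.3 220.3   5. ] 119.70641156464318 5.1109206484509855 post [614.3 221.4  64. ]
pegs [615.7 -83.3  74. ] [612.2  33.3  74. ] [613.9 -25.   74. ] 116.59692080364817 1.7436205030281116
```

Call:
{"method": "jog_arm", "body": {
  "targets": [
    {"xyz": [-0.39, -0.183, 0], "spin": 0},
    {"xyz": [-0.387, -0.183, 0], "spin": 0},
    {"xyz": [0, 0, 0.5], "spin": 0},
    {"xyz": [0, 0, 0.5], "spin": 0},
    {"xyz": [0, 0, 0.5], "spin": 0},
    {"xyz": [0, 0, 0.5], "spin": 0},
    {"xyz": [0, 0, 0.3], "spin": 0},
    {"xyz": [0, 0, 0.16], "spin": 0},
    {"xyz": [0, 0, 0], "spin": 0},
    {"xyz": [0, 0, 0], "spin": 0}
  ]
}}

```text
time: 2.7
tool_pos: [614.6, 223.8, 31.2]
tcp_rot: [3.141, 0.002, -3.044]
contact_force: [-0.4, -0.2, 1.0]
grip_width: 92.0
finger_force: 0.0
```

Call:
{"method": "jog_arm", "body": {
  "targets": [
    {"xyz": [0, 0, 0], "spin": 0},
    {"xyz": [0, 0, 0], "spin": 0},
    {"xyz": [0, 0, 0], "spin": 0},
    {"xyz": [0, 0, 0], "spin": 0},
    {"xyz": [0, 0, 0], "spin": 0},
    {"xyz": [0, 0, 0], "spin": 0},
    {"xyz": [0, 0, 0], "spin": 0},
    {"xyz": [0, 0, 0], "spin": 0},
    {"xyz": [0, 0, 0], "spin": 0},
    {"xyz": [0, 0, 0], "spin": 0}
  ],
  "gripper": 0
}}

```text
time: 3.95
tool_pos: [613.8, 223.7, 29.9]
tcp_rot: [3.141, 0.0, -3.044]
contact_force: [-0.4, 1.2, -0.5]
grip_width: 29.9
finger_force: 30.0
```

Call:
{"method": "jog_arm", "body": {
  "targets": [
    {"xyz": [0, 0, -0.2], "spin": 0},
    {"xyz": [0, 0, -0.3], "spin": 0},
    {"xyz": [0, 0, -0.4], "spin": 0},
    {"xyz": [0, 0, -0.4], "spin": 0},
    {"xyz": [0, 0, -0.2], "spin": 0},
    {"xyz": [0, -0.2, 0], "spin": 0.2},
    {"xyz": [0, -0.3, 0], "spin": 0.2},
    {"xyz": [0, -0.2, 0], "spin": 0.27},
    {"xyz": [0, 0, 0], "spin": 0},
    {"xyz": [0, 0, 0], "spin": 0}
  ]
}}

```text
time: 5.2
tool_pos: [618.1, 167.7, 149.6]
tcp_rot: [3.141, -0.0, -3.112]
contact_force: [-0.5, 1.0, -4.3]
grip_width: 30.0
finger_force: 30.0
```

```bash
python3 - <<'E'
from h import *
go(613,-25,150,91.5)
cv2.imwrite('pics/w2.png',bot.capture('wrist')[150:400]); 
E
```

```text
tcp [618.1 167.7 149.6] cur 91.71 spin units 0.04 then shift units [ 0.127 -2.406 -0.005] F [-0.5  1.  -4.3] w 30.0 t 5.2
```

View pics/w2.png

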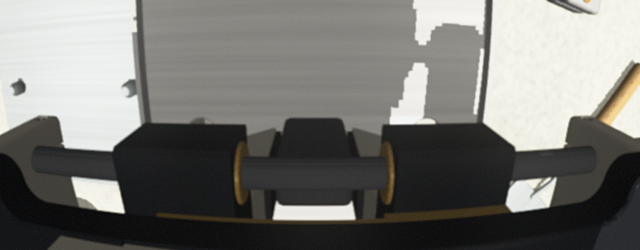

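```bash
python3 - <<'E'
from h import *
im=bot.capture('wrist'); cv2.imwrite('pics/w3f.png',im)
a=cv2.resize(im[220:260,0:160],(800,200),interpolation=cv2.INTER_CUBIC)
b=cv2.resize(im[0:240,120:520],(666,400))
b=cv2.copyMakeBorder(b,0,0,0,134,cv2.BORDER_CONSTANT)
cv2.imwrite('pics/w3.png',np.vstack([a,b]))
E
```

```text
(no output)
```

View pics/w3.png

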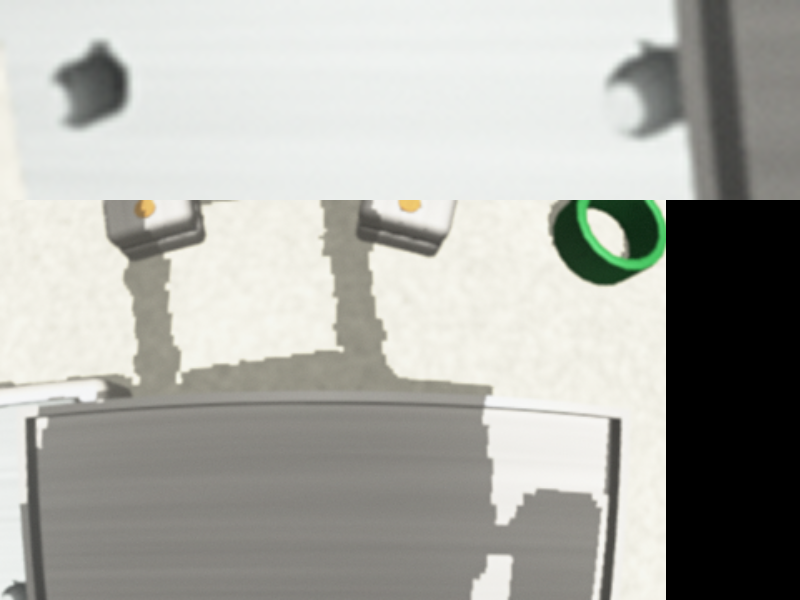

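```bash
python3 - <<'E'
from h import *
c=cal('wrist'); o=bot.get_obs(); print(o['tool_pos'].round(1))
def A(d): return np.degrees(np.arctan2(d[1],d[0]))-90
a,b=onz(c,13.6,239.8,74,1),onz(c,125,241,74,1); print('pegs',a.round(1),b.round(1),((a+b)/2).round(1),np.linalg.norm(a-b),A(b-a))
l,r=[onz(c,120+u/1.665,(v-200)/1.665,133.7,1) for u,v in [(28,417),(620,418)]]
d=(r-l)/np.linalg.norm(r-l); n=np.array([d[1],-d[0],0]); print('tray',l.round(1),r.round(1),np.linalg.norm(r-l),A(d),((l+r)/2+82*n).round(1))
E
```

```text
[618.1 168.3 149.8]
pegs [614.7 -84.6  74. ] [612.6  32.9  74. ] [613.7 -25.9  74. ] 117.46260764786955 0.9908912874911806
tray [540.   76.  133.7] [534.5 254.4 133.7] 178.421955374172 1.7690489806136185 [619.2 167.7 133.7]
```

Call:
{"method": "jog_arm", "body": {
  "targets": [
    {"xyz": [0, 0, -0.24], "spin": 0.12},
    {"xyz": [0, -0.2, -0.2], "spin": 0},
    {"xyz": [-0.2, -0.45, 0], "spin": 0},
    {"xyz": [-0.27, -0.5, 0], "spin": 0},
    {"xyz": [-0.3, -0.5, 0], "spin": 0},
    {"xyz": [-0.25, -0.5, 0], "spin": 0},
    {"xyz": [-0.15, -0.3, 0], "spin": 0},
    {"xyz": [0, 0, 0], "spin": 0},
    {"xyz": [0, 0, 0], "spin": 0},
    {"xyz": [0, 0, 0], "spin": 0}
  ]
}}

```text
time: 6.55
tool_pos: [715.0, -25.5, 185.5]
tcp_rot: [3.141, 0.0, -3.122]
contact_force: [0.3, 0.3, -4.1]
grip_width: 30.0
finger_force: 30.0
```

```bash
python3 - <<'E'
from h import *
go(613,-26,185,91); c=cal('wrist'); im=bot.capture('wrist')
m=[proj(c,[613,y,70],1) for y in (-86,34)]; print(m)
T=[cv2.resize(im[int(v)-30:int(v)+30,int(u)-40:int(u)+40],(400,300),interpolation=cv2.INTER_CUBIC) for u,v in m]
b=cv2.resize(im[120:420],None,fx=.9375,fy=.9375); b=cv2.copyMakeBorder(b,0,0,0,200,cv2.BORDER_CONSTANT)
cv2.imwrite('pics/w4.png',np.vstack([np.hstack(T),b]))
E
```

```text
tcp [715.  -25.5 185.5] cur 91.12 spin units 0.02 then shift units [1.275 0.017 0.006] F [ 0.3  0.3 -4.1] w 30.0 t 6.55
[array([235.99144297, 105.05224261]), array([398.46449518, 108.6993714 ])]
```

View pics/w4.png

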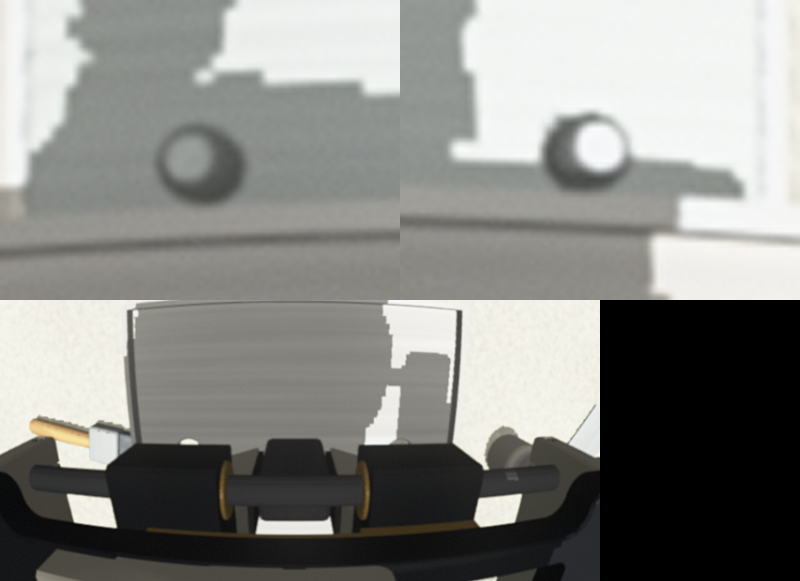

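```bash
python3 - <<'E'
from h import *
c=cal('wrist')
def A(d): return np.degrees(np.arctan2(d[1],d[0]))-90
a,b=onz(c,232.8,106.8,74,1),onz(c,397.8,107.2,74,1); print('pegs',a.round(1),b.round(1),((a+b)/2).round(1),np.linalg.norm(a-b),A(b-a))
l,r=[onz(c,u,v,185.5-29.9+14,1) for u,v in [(136.2,131.3),(492,131.3)]]
d=(r-l)/np.linalg.norm(r-l); n=np.array([d[1],-d[0],0]); t=(l+r)/2+82*n;print('tray',np.linalg.norm(r-l),A(d),t.round(1))
p=(a+b)/2; go(*(bot.get_obs()['tool_pos']+(p-t)*[1,1,0]),90+A(b-a)+91.12-90-A(d))
E
```

```text
pegs [614.8 -87.5  74. ] [612.5  32.6  74. ] [613.7 -27.4  74. ] 120.12112059150282 1.1121037666636369
tray 178.3693561157444 1.2071988059301333 [716.6 -26.2 169.6]
tcp [715.1 -25.5 185.5] cur 91.12 spin units 0.02 then shift units [1.287 0.008 0.   ] F [-1.  -0.  -3.5] w 30.0 t 6.6
```

Call:
{"method": "jog_arm", "body": {
  "targets": [
    {"xyz": [0.3, 0, 0], "spin": 0.02},
    {"xyz": [0.5, 0.01, 0], "spin": 0},
    {"xyz": [0.4, 0, 0], "spin": 0},
    {"xyz": [0.087, 0, 0.2], "spin": 0},
    {"xyz": [0, 0, 0.4], "spin": 0},
    {"xyz": [0, 0, 0.25], "spin": 0},
    {"xyz": [0, 0, 0.12], "spin": 0},
    {"xyz": [0, 0, 0.05], "spin": 0},
    {"xyz": [0, 0, 0], "spin": 0},
    {"xyz": [0, 0, 0], "spin": 0}
  ]
}}

```text
time: 7.85
tool_pos: [612.9, -27.5, 104.4]
tcp_rot: [-3.141, 0.002, -3.125]
contact_force: [-0.2, 0.9, -4.6]
grip_width: 29.7
finger_force: 30.0
```

```bash
python3 - <<'E'
from h import *
go(612.1,-26.7,90,91)
E
```

```text
tcp [612.9 -27.5 104.4] cur 90.93 spin units -0.01 then shift units [0.009 0.01  0.18 ] F [-0.2  0.9 -4.6] w 29.7 t 7.85
```

Call:
{"method": "jog_arm", "body": {
  "targets": [
    {"xyz": [0.005, 0.005, 0.03], "spin": 0},
    {"xyz": [0, 0, 0.03], "spin": 0},
    {"xyz": [0, 0, 0.03], "spin": 0},
    {"xyz": [0, 0, 0.03], "spin": 0},
    {"xyz": [0, 0, 0.03], "spin": 0},
    {"xyz": [0, 0, 0.03], "spin": 0},
    {"xyz": [0, 0, 0], "spin": 0},
    {"xyz": [0, 0, 0], "spin": 0},
    {"xyz": [0, 0, 0], "spin": 0},
    {"xyz": [0, 0, 0], "spin": 0}
  ]
}}

```text
time: 9.1
tool_pos: [612.0, -27.1, 89.9]
tcp_rot: [-3.142, 0.001, -3.125]
contact_force: [-3.0, 0.4, 5.6]
grip_width: 29.8
finger_force: 30.0
```

Call:
{"method": "jog_arm", "body": {
  "targets": [
    {"xyz": [0, 0, 0], "spin": 0},
    {"xyz": [0, 0, 0], "spin": 0},
    {"xyz": [0, 0, 0], "spin": 0},
    {"xyz": [0, 0, 0], "spin": 0},
    {"xyz": [0, 0, -0.2], "spin": 0},
    {"xyz": [0, 0, -0.5], "spin": 0},
    {"xyz": [0, 0, -0.5], "spin": 0},
    {"xyz": [0.5, 0, -0.5], "spin": 0},
    {"xyz": [0.5, 0, -0.2], "spin": 0},
    {"xyz": [0, 0, 0], "spin": 0}
  ],
  "gripper": 80
}}

```text
time: 10.35
tool_pos: [531.0, -28.4, 244.4]
tcp_rot: [-3.141, 0.004, -3.126]
contact_force: [0.0, -0.3, -0.1]
grip_width: 73.5
finger_force: 0.0
```

```bash
python3 - <<'E'
from h import *
im=bot.capture('wrist'); cv2.imwrite('pics/w5.png',im)
c=cal('wrist'); go(417,80,250,103.4)
hsv=cv2.cvtColor(im,cv2.COLOR_BGR2HSV)
m=cv2.inRange(hsv,(10,100,120),(28,255,255)); n,l,s,ce=cv2.connectedComponentsWithStats(m)
P=[ce[i] for i in range(1,n) if 15<s[i,4]<200 and ce[i][1]<300]
for i in range(len(P)):
  for j in range(i):
    a,b=onz(c,*P[i],41,1),onz(c,*P[j],41,1)
    if 28<np.linalg.norm(a-b)<40:
      if a[0]<b[0]: a,b=b,a
      d=a-b; print(((P[i]+P[j])/2).round(), ((a+b)/2).round(1),np.linalg.norm(d).round(1),np.degrees(np.arctan2(d[1],d[0])).round(1))
E
```

```text
tcp [532.  -28.4 243.2] cur 90.91 spin units -2.18 then shift units [ 1.085  1.652 -0.085] F [0.9 0.9 0.4] w 73.5 t 10.4
[482.  33.] [326.2 142.4  41. ] 34.0 -17.2
[627.  73.] [324.3 365.   41. ] 33.7 -50.8
[267. 111.] [425.2 -76.   41. ] 33.9 -0.6
[424. 112.] [420.4  77.   41. ] 33.7 12.1
[531. 123.] [417.6 202.1  41. ] 33.7 -11.9
```

View pics/w5.png

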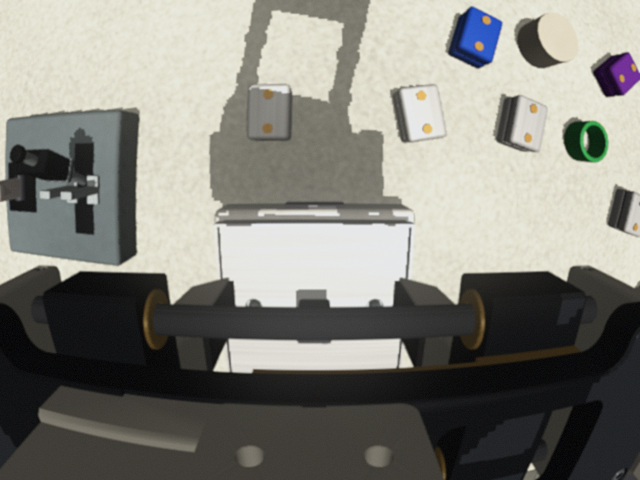

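Call:
{"method": "jog_arm", "body": {
  "targets": [
    {"xyz": [0.6, -0.25, 0], "spin": 0.26},
    {"xyz": [0.6, -0.3, 0], "spin": 0},
    {"xyz": [0.125, -0.06, 0.3], "spin": 0},
    {"xyz": [0, 0, 0.6], "spin": 0},
    {"xyz": [0, 0, 0.6], "spin": 0},
    {"xyz": [0, 0, 0.6], "spin": 0},
    {"xyz": [0, 0, 0.5], "spin": 0},
    {"xyz": [0, 0, 0.2], "spin": 0},
    {"xyz": [0, 0, 0.11], "spin": 0},
    {"xyz": [0, 0, 0], "spin": 0}
  ]
}}

```text
time: 11.65
tool_pos: [426.4, -77.4, 7.9]
tcp_rot: [3.141, -0.001, 3.132]
contact_force: [-0.2, -0.5, -0.0]
grip_width: 73.6
finger_force: 0.0
```

Call:
{"method": "jog_arm", "body": {
  "targets": [
    {"xyz": [0, 0, 0], "spin": 0},
    {"xyz": [0, 0, 0], "spin": 0},
    {"xyz": [0, 0, 0], "spin": 0},
    {"xyz": [0, 0, 0], "spin": 0},
    {"xyz": [0, 0, -0.1], "spin": 0},
    {"xyz": [0, 0, -0.5], "spin": 0},
    {"xyz": [0, 0, -0.6], "spin": 0},
    {"xyz": [0, 0, -0.6], "spin": 0},
    {"xyz": [0, 0, 0], "spin": 0},
    {"xyz": [0, 0, 0], "spin": 0}
  ],
  "gripper": 0
}}

```text
time: 12.9
tool_pos: [425.2, -77.1, 151.6]
tcp_rot: [3.141, -0.001, 3.132]
contact_force: [0.6, 0.3, -2.4]
grip_width: 42.1
finger_force: 30.0
```

```bash
python3 - <<'E'
from h import *
go(659.5,-68.5,150,91.1)
E
```

```text
tcp [425.2 -77.1 151.6] cur 89.44 spin units -0.29 then shift units [-2.931  0.052  0.02 ] F [ 0.6  0.3 -2.4] w 42.1 t 12.9
```

Call:
{"method": "jog_arm", "body": {
  "targets": [
    {"xyz": [-0.4, 0.05, 0], "spin": -0.29},
    {"xyz": [-0.65, 0, 0], "spin": 0},
    {"xyz": [-0.7, 0, 0], "spin": 0},
    {"xyz": [-0.7, 0, 0], "spin": 0},
    {"xyz": [-0.48, 0, 0.1], "spin": 0},
    {"xyz": [0, 0, 0.45], "spin": 0},
    {"xyz": [0, 0, 0.25], "spin": 0},
    {"xyz": [0, 0, 0.1], "spin": 0},
    {"xyz": [0, 0, 0.05], "spin": 0},
    {"xyz": [0, 0, 0], "spin": 0}
  ]
}}

```text
time: 14.15
tool_pos: [660.5, -69.9, 76.5]
tcp_rot: [-3.142, 0.0, -3.122]
contact_force: [-1.3, 0.5, -2.5]
grip_width: 41.8
finger_force: 30.0
```

```bash
python3 - <<'E'
from h import *
go(659.5,-68.5,74.5,91.1)
E
```

```text
tcp [660.5 -69.9  76.5] cur 91.1 spin units -0.0 then shift units [0.012 0.018 0.025] F [-1.3  0.5 -2.5] w 41.8 t 14.15
```

Call:
{"method": "jog_arm", "body": {
  "targets": [
    {"xyz": [0, 0, 0.02], "spin": 0},
    {"xyz": [0, 0, 0], "spin": 0},
    {"xyz": [0, 0, 0], "spin": 0},
    {"xyz": [0, 0, -0.2], "spin": 0},
    {"xyz": [0, 0, -0.6], "spin": 0},
    {"xyz": [0, 0, -0.6], "spin": 0},
    {"xyz": [0.6, 0.3, -0.3], "spin": -0.64},
    {"xyz": [0.65, 0.3, 0], "spin": -0.64},
    {"xyz": [0.6, 0.3, 0], "spin": -0.64},
    {"xyz": [0, 0, 0], "spin": 0}
  ],
  "gripper": 66
}}

```text
time: 15.4
tool_pos: [503.7, -9.1, 212.0]
tcp_rot: [3.141, -0.001, -2.929]
contact_force: [1.0, -0.6, 1.1]
grip_width: 60.9
finger_force: 0.0
```

```bash
cat >> h.py <<'E'
def flasks(name=None):
    c=cal('wrist'); im=bot.capture('wrist')
    if name: cv2.imwrite(name,im)
    hsv=cv2.cvtColor(im,cv2.COLOR_BGR2HSV)
    m=cv2.inRange(hsv,(10,100,120),(28,255,255)); n,l,s,ce=cv2.connectedComponentsWithStats(m)
    P=[ce[i] for i in range(1,n) if 15<s[i,4]<300 and ce[i][1]<310]
    for i in range(len(P)):
      for j in range(i):
       for z in (41,107):
        a,b=onz(c,*P[i],z,1),onz(c,*P[j],z,1)
        if 32.5<np.linalg.norm(a-b)<35.5:
          if a[0]<b[0]: a,b=b,a
          d=a-b; print(z,((P[i]+P[j])/2).round(), ((a+b)/2).round(1),np.linalg.norm(d).round(1),np.degrees(np.arctan2(d[1],d[0])).round(1))
E
python3 - <<'E'
from h import *
flasks('pics/w6.png'); go(420.4,77,8,102.1)
E
```

```text
41 [508.  85.] [324.9 142.9  41. ] 34.1 -17.2
41 [428. 159.] [419.3  77.4  41. ] 34.0 12.2
41 [538. 191.] [416.6 203.   41. ] 33.7 -11.0
tcp [506.4 -10.  212.5] cur 102.13 spin units 0.0 then shift units [0.824 1.288 2.556] F [ 0.8  0.1 -0.2] w 60.5 t 15.45
```

Call:
{"method": "jog_arm", "body": {
  "targets": [
    {"xyz": [0.35, 0.55, 0], "spin": 0},
    {"xyz": [0.35, 0.55, 0], "spin": 0},
    {"xyz": [0.14, 0.19, 0.3], "spin": 0},
    {"xyz": [0, 0, 0.6], "spin": 0},
    {"xyz": [0, 0, 0.6], "spin": 0},
    {"xyz": [0, 0, 0.6], "spin": 0},
    {"xyz": [0, 0, 0.35], "spin": 0},
    {"xyz": [0, 0, 0.1], "spin": 0},
    {"xyz": [0, 0, 0], "spin": 0},
    {"xyz": [0, 0, 0], "spin": 0}
  ]
}}

```text
time: 16.7
tool_pos: [421.1, 76.4, 7.8]
tcp_rot: [-3.141, 0.003, -2.931]
contact_force: [0.4, 0.2, 0.4]
grip_width: 60.8
finger_force: 0.0
```

Call:
{"method": "jog_arm", "body": {
  "targets": [
    {"xyz": [0, 0, 0], "spin": 0},
    {"xyz": [0, 0, 0], "spin": 0},
    {"xyz": [0, 0, 0], "spin": 0},
    {"xyz": [0, 0, 0], "spin": 0},
    {"xyz": [0, 0, -0.1], "spin": 0},
    {"xyz": [0, 0, -0.5], "spin": 0},
    {"xyz": [0, 0, -0.6], "spin": 0},
    {"xyz": [0, 0, -0.6], "spin": 0.64},
    {"xyz": [0, 0, 0], "spin": 0.64},
    {"xyz": [0, 0, 0], "spin": 0.64}
  ],
  "gripper": 0
}}

```text
time: 17.95
tool_pos: [419.6, 76.3, 151.6]
tcp_rot: [-3.142, 0.001, -3.124]
contact_force: [-1.1, 1.4, -2.4]
grip_width: 41.8
finger_force: 30.0
```

```bash
python3 - <<'E'
from h import *
go(657.9,15.5,75,91.1)
E
```

```text
tcp [419.6  76.3 151.6] cur 90.98 spin units -0.02 then shift units [-2.964 -0.817  0.957] F [-1.1  1.4 -2.4] w 41.8 t 17.95
```

Call:
{"method": "jog_arm", "body": {
  "targets": [
    {"xyz": [-0.4, -0.11, 0], "spin": 0},
    {"xyz": [-0.65, -0.18, 0], "spin": 0},
    {"xyz": [-0.7, -0.2, 0], "spin": 0},
    {"xyz": [-0.7, -0.2, 0], "spin": 0},
    {"xyz": [-0.51, -0.127, 0.1], "spin": 0},
    {"xyz": [0, 0, 0.45], "spin": 0},
    {"xyz": [0, 0, 0.25], "spin": 0},
    {"xyz": [0, 0, 0.12], "spin": 0},
    {"xyz": [0, 0, 0.04], "spin": 0},
    {"xyz": [0, 0, 0], "spin": 0}
  ]
}}

```text
time: 19.2
tool_pos: [658.1, 15.6, 74.8]
tcp_rot: [-3.142, 0.001, -3.122]
contact_force: [0.8, 0.1, -1.8]
grip_width: 41.9
finger_force: 30.0
```

```bash
python3 - <<'E'
from h import *
go(657.9,15.5,74.5,91.1)
E
```

```text
tcp [658.1  15.6  74.8] cur 91.1 spin units 0.0 then shift units [ 0.003 -0.001  0.003] F [ 0.8  0.1 -1.8] w 41.9 t 19.2
```

Call:
{"method": "jog_arm", "body": {
  "targets": [
    {"xyz": [0, 0, 0.015], "spin": 0},
    {"xyz": [0, 0, 0], "spin": 0},
    {"xyz": [0, 0, 0], "spin": 0},
    {"xyz": [0, 0, -0.2], "spin": 0},
    {"xyz": [0, 0, -0.6], "spin": 0},
    {"xyz": [0, 0, -0.6], "spin": 0},
    {"xyz": [0.5, 0.4, -0.3], "spin": 0.7},
    {"xyz": [0.6, 0.4, 0], "spin": 0.7},
    {"xyz": [0.6, 0.4, 0], "spin": 0.7},
    {"xyz": [0, 0, 0], "spin": 0}
  ],
  "gripper": 66
}}

```text
time: 20.45
tool_pos: [524.7, 121.0, 210.6]
tcp_rot: [3.141, 0.001, 2.954]
contact_force: [0.5, -0.8, 0.1]
grip_width: 61.0
finger_force: 0.0
```

```bash
python3 - <<'E'
from h import *
flasks(); go(416.6,203,8,79)
E
```

```text
41 [383.  93.] [416.8 202.6  41. ] 34.2 -11.1
41 [576. 166.] [507.6 404.   41. ] 34.4 -11.0
tcp [526.7 119.8 210.6] cur 79.23 spin units 0.04 then shift units [1.549 0.759 2.532] F [ 0.7 -0.6 -0. ] w 60.6 t 20.5
```

Call:
{"method": "jog_arm", "body": {
  "targets": [
    {"xyz": [0.5, 0.25, 0], "spin": 0.04},
    {"xyz": [0.55, 0.27, 0], "spin": 0},
    {"xyz": [0.4, 0.19, 0], "spin": 0},
    {"xyz": [0.11, 0.06, 0.5], "spin": 0},
    {"xyz": [0, 0, 0.6], "spin": 0},
    {"xyz": [0, 0, 0.6], "spin": 0},
    {"xyz": [0, 0, 0.5], "spin": 0},
    {"xyz": [0, 0, 0.23], "spin": 0},
    {"xyz": [0, 0, 0.1], "spin": 0},
    {"xyz": [0, 0, 0], "spin": 0}
  ]
}}

```text
time: 21.75
tool_pos: [417.5, 203.0, 6.4]
tcp_rot: [3.141, 0.0, 2.946]
contact_force: [-0.1, 0.6, 0.2]
grip_width: 60.6
finger_force: 0.0
```

Call:
{"method": "jog_arm", "body": {
  "targets": [
    {"xyz": [0, 0, 0], "spin": 0},
    {"xyz": [0, 0, 0], "spin": 0},
    {"xyz": [0, 0, 0], "spin": 0},
    {"xyz": [0, 0, 0], "spin": 0},
    {"xyz": [0, 0, -0.1], "spin": 0},
    {"xyz": [0, 0, -0.5], "spin": 0},
    {"xyz": [0, 0, -0.6], "spin": 0},
    {"xyz": [0, 0, -0.6], "spin": -0.7},
    {"xyz": [0, 0, 0], "spin": -0.7},
    {"xyz": [0, 0, 0], "spin": -0.7}
  ],
  "gripper": 0
}}

```text
time: 23.0
tool_pos: [416.1, 203.1, 151.1]
tcp_rot: [3.141, 0.001, -3.124]
contact_force: [-0.5, -0.8, -3.7]
grip_width: 42.2
finger_force: 30.0
```

```bash
python3 - <<'E'
from h import *
go(567.9,13.7,75,91.1)
E
```

```text
tcp [416.1 203.1 151.1] cur 91.01 spin units -0.02 then shift units [-1.851 -2.404  0.951] F [-0.5 -0.8 -3.7] w 42.2 t 23.0
```

Call:
{"method": "jog_arm", "body": {
  "targets": [
    {"xyz": [-0.3, -0.4, 0], "spin": 0},
    {"xyz": [-0.4, -0.52, 0], "spin": 0},
    {"xyz": [-0.4, -0.52, 0], "spin": 0},
    {"xyz": [-0.4, -0.52, 0], "spin": 0},
    {"xyz": [-0.35, -0.44, 0.1], "spin": 0},
    {"xyz": [0, 0, 0.45], "spin": 0},
    {"xyz": [0, 0, 0.25], "spin": 0},
    {"xyz": [0, 0, 0.13], "spin": 0},
    {"xyz": [0, 0, 0.04], "spin": 0},
    {"xyz": [0, 0, 0], "spin": 0}
  ]
}}

```text
time: 24.25
tool_pos: [567.8, 13.6, 73.6]
tcp_rot: [-3.141, 0.002, -3.126]
contact_force: [-0.2, 0.1, -2.5]
grip_width: 41.8
finger_force: 30.0
```

```bash
python3 - <<'E'
from h import *
go(567.9,13.7,72.2,91.1)
E
```

```text
tcp [567.8  13.6  73.6] cur 90.89 spin units -0.04 then shift units [-0.001  0.001  0.018] F [-0.2  0.1 -2.5] w 41.8 t 24.25
```

Call:
{"method": "jog_arm", "body": {
  "targets": [
    {"xyz": [0, 0, 0.01], "spin": 0},
    {"xyz": [0, 0, 0], "spin": 0},
    {"xyz": [0, 0, 0], "spin": 0},
    {"xyz": [0, 0, -0.2], "spin": 0},
    {"xyz": [0, 0, -0.6], "spin": 0},
    {"xyz": [0, 0, -0.6], "spin": 0},
    {"xyz": [0.1, 0.5, -0.3], "spin": 0.5},
    {"xyz": [0.2, 0.7, 0], "spin": 0.5},
    {"xyz": [0.2, 0.7, 0], "spin": 0.5},
    {"xyz": [0.2, 0.7, 0], "spin": 0.56}
  ],
  "gripper": 56
}}

```text
time: 25.5
tool_pos: [524.8, 226.3, 209.6]
tcp_rot: [3.141, 0.002, 2.949]
contact_force: [0.7, 0.4, 1.2]
grip_width: 51.0
finger_force: 0.0
```

Call:
{"method": "jog_arm", "body": {
  "targets": [
    {"xyz": [0.1, 0.5, 0], "spin": 0},
    {"xyz": [0, 0, 0], "spin": 0},
    {"xyz": [0, 0, 0], "spin": 0},
    {"xyz": [0, 0, 0], "spin": 0},
    {"xyz": [0, 0, 0], "spin": 0},
    {"xyz": [0, 0, 0], "spin": 0},
    {"xyz": [0, 0, 0], "spin": 0},
    {"xyz": [0, 0, 0], "spin": 0},
    {"xyz": [0, 0, 0], "spin": 0},
    {"xyz": [0, 0, 0], "spin": 0}
  ],
  "gripper": 70
}}

```text
time: 26.75
tool_pos: [524.9, 265.5, 207.9]
tcp_rot: [3.142, -0.0, 2.951]
contact_force: [0.1, 0.5, -0.1]
grip_width: 64.3
finger_force: 0.0
```

```bash
python3 - <<'E'
from h import *
flasks('pics/w7.png'); go(507.6,404,7,79)
E
```

```text
41 [459. 183.] [507.8 403.9  41. ] 34.1 -10.7
tcp [524.9 265.5 207.9] cur 79.07 spin units 0.01 then shift units [0.543 1.658 2.511] F [-1.2 -0.6 -0.2] w 64.4 t 26.8
```

View pics/w7.png

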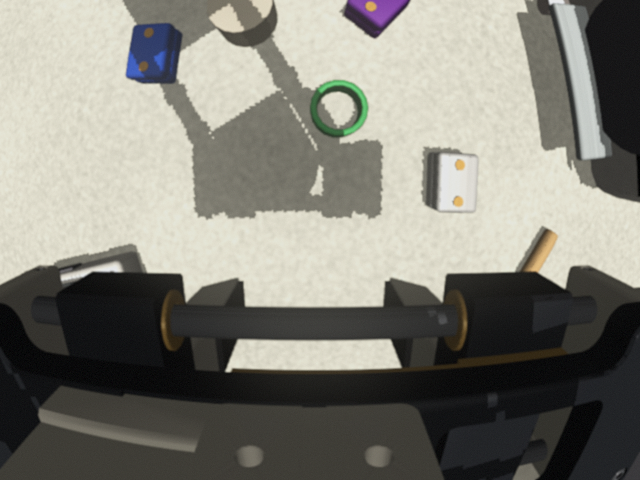

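```bash
python3 - <<'E'
from h import *
c,t=cal('wrist'),cal('top')
for (a,b) in [((584,160),(130,266)),((608,157),(118,266))]:
    d1=ray(c,*a,True); d2=ray(t,*b); d2/=np.linalg.norm(d2)
    s=np.linalg.lstsq(np.c_[d1,-d2],t['e']-c['e'],rcond=None)[0]
    print((c['e']+s[0]*d1).round(), (t['e']+s[1]*d2).round())
E
```

```text
[498. 522.  84.] [496. 522.  84.]
[497. 552.  89.] [496. 552.  89.]
```

Call:
{"method": "jog_arm", "body": {
  "targets": [
    {"xyz": [0.18, 0.55, 0], "spin": 0},
    {"xyz": [0.18, 0.55, 0], "spin": 0},
    {"xyz": [0.18, 0.5, 0], "spin": 0},
    {"xyz": [0, 0.06, 0.5], "spin": 0},
    {"xyz": [0, 0, 0.6], "spin": 0},
    {"xyz": [0, 0, 0.6], "spin": 0},
    {"xyz": [0, 0, 0.5], "spin": 0},
    {"xyz": [0, 0, 0.2], "spin": 0},
    {"xyz": [0, 0, 0.08], "spin": 0},
    {"xyz": [0, 0, 0], "spin": 0}
  ]
}}

```text
time: 28.05
tool_pos: [508.4, 404.5, 10.6]
tcp_rot: [3.14, 0.001, 2.951]
contact_force: [0.9, -0.4, -0.7]
grip_width: 64.5
finger_force: 0.0
```

Call:
{"method": "jog_arm", "body": {
  "targets": [
    {"xyz": [0, 0, 0], "spin": 0},
    {"xyz": [0, 0, 0], "spin": 0},
    {"xyz": [0, 0, 0], "spin": 0},
    {"xyz": [0, 0, 0], "spin": 0},
    {"xyz": [0, 0, -0.1], "spin": 0},
    {"xyz": [0, 0, -0.5], "spin": 0},
    {"xyz": [0, 0, -0.6], "spin": 0},
    {"xyz": [0, 0, -0.6], "spin": -0.7},
    {"xyz": [0, -0.3, 0], "spin": -0.7},
    {"xyz": [0, -0.5, 0], "spin": -0.7}
  ],
  "gripper": 0
}}

```text
time: 29.3
tool_pos: [502.3, 340.3, 154.0]
tcp_rot: [3.141, 0.001, -3.118]
contact_force: [1.6, 0.0, -2.4]
grip_width: 41.7
finger_force: 30.0
```

```bash
python3 - <<'E'
from h import *
go(569.5,-70.3,75,91.1)
E
```

```text
tcp [502.3 340.3 154. ] cur 91.34 spin units 0.04 then shift units [-0.741 -5.148  0.988] F [ 1.6  0.  -2.4] w 41.7 t 29.3
```

Call:
{"method": "jog_arm", "body": {
  "targets": [
    {"xyz": [-0.1, -0.6, 0], "spin": 0.04},
    {"xyz": [-0.1, -0.7, 0], "spin": 0},
    {"xyz": [-0.1, -0.7, 0], "spin": 0},
    {"xyz": [-0.1, -0.7, 0], "spin": 0},
    {"xyz": [-0.1, -0.7, 0], "spin": 0},
    {"xyz": [-0.1, -0.7, 0], "spin": 0},
    {"xyz": [-0.1, -0.7, 0], "spin": 0},
    {"xyz": [-0.04, -0.34, 0], "spin": 0},
    {"xyz": [0, 0, 0.2], "spin": 0},
    {"xyz": [0, 0, 0], "spin": 0}
  ]
}}

```text
time: 30.55
tool_pos: [566.9, -69.0, 135.7]
tcp_rot: [3.14, -0.004, -3.126]
contact_force: [0.2, 0.5, -2.2]
grip_width: 41.6
finger_force: 30.0
```

```bash
python3 - <<'E'
from h import *
go(569.5,-70.3,75.2,91.1)
E
```

```text
tcp [566.9 -69.  135.7] cur 90.87 spin units -0.04 then shift units [-0.033 -0.017  0.756] F [ 0.2  0.5 -2.2] w 41.6 t 30.55
```

Call:
{"method": "jog_arm", "body": {
  "targets": [
    {"xyz": [-0.025, -0.01, 0.2], "spin": -0.04},
    {"xyz": [0, 0, 0.3], "spin": 0},
    {"xyz": [0, 0, 0.15], "spin": 0},
    {"xyz": [0, 0, 0.07], "spin": 0},
    {"xyz": [0, 0, 0.03], "spin": 0},
    {"xyz": [0, 0, 0], "spin": 0},
    {"xyz": [0, 0, 0], "spin": 0},
    {"xyz": [0, 0, 0], "spin": 0},
    {"xyz": [0, 0, 0], "spin": 0},
    {"xyz": [0, 0, 0], "spin": 0}
  ]
}}

```text
time: 31.8
tool_pos: [570.4, -70.7, 77.6]
tcp_rot: [3.142, 0.0, -3.122]
contact_force: [0.1, -0.5, -2.5]
grip_width: 41.4
finger_force: 30.0
```

Call:
{"method": "jog_arm", "body": {
  "targets": [
    {"xyz": [0, 0, 0.01], "spin": 0},
    {"xyz": [0, 0, 0], "spin": 0},
    {"xyz": [0, 0, 0], "spin": 0},
    {"xyz": [0, 0, -0.2], "spin": 0},
    {"xyz": [0, 0, -0.6], "spin": 0},
    {"xyz": [0, 0, -0.6], "spin": 0},
    {"xyz": [0, 0, -0.6], "spin": 0},
    {"xyz": [0.5, -0.3, -0.2], "spin": 0},
    {"xyz": [0.3, -0.6, 0], "spin": 0},
    {"xyz": [0, -0.6, 0], "spin": 0}
  ],
  "gripper": 58
}}

```text
time: 33.05
tool_pos: [507.6, -192.8, 255.1]
tcp_rot: [-3.14, 0.002, -3.122]
contact_force: [0.5, -0.6, -0.6]
grip_width: 53.3
finger_force: 0.0
```

Call:
{"method": "jog_arm", "body": {
  "targets": [
    {"xyz": [0, -0.5, 0], "spin": 0.5},
    {"xyz": [0, -0.5, 0], "spin": 0.4},
    {"xyz": [0, 0, 0], "spin": 0},
    {"xyz": [0, 0, 0], "spin": 0},
    {"xyz": [0, 0, 0], "spin": 0},
    {"xyz": [0, 0, 0], "spin": 0},
    {"xyz": [0, 0, 0], "spin": 0},
    {"xyz": [0, 0, 0], "spin": 0},
    {"xyz": [0, 0, 0], "spin": 0},
    {"xyz": [0, 0, 0], "spin": 0}
  ]
}}

```text
time: 34.3
tool_pos: [508.3, -271.9, 252.7]
tcp_rot: [3.141, 0.0, 3.071]
contact_force: [-0.2, -0.1, 0.1]
grip_width: 53.6
finger_force: 0.0
```

```bash
python3 - <<'E'
from h import *
im=bot.capture('wrist'); t=bot.capture('top'); cv2.imwrite('pics/w8f.png',im); cv2.imwrite('pics/t8f.png',t)
print(cal('wrist')['e'].round(1)); go(491,-324,243,86)
a=cv2.resize(t[170:260,270:390],(400,300),interpolation=cv2.INTER_CUBIC); b=cv2.resize(im,(400,300))
d=im[120:300,150:630]; d=cv2.resize(d,(800,300))
cv2.imwrite('pics/w8.png',np.vstack([np.hstack([a,b]),d]))
E
```

```text
[ 443.2 -268.3  411.5]
tcp [ 508.3 -272.   252.7] cur 85.94 spin units -0.01 then shift units [ 0.17  -0.664  0.121] F [ 0.5 -0.5 -0.2] w 53.2 t 34.4
```

View pics/w8.png

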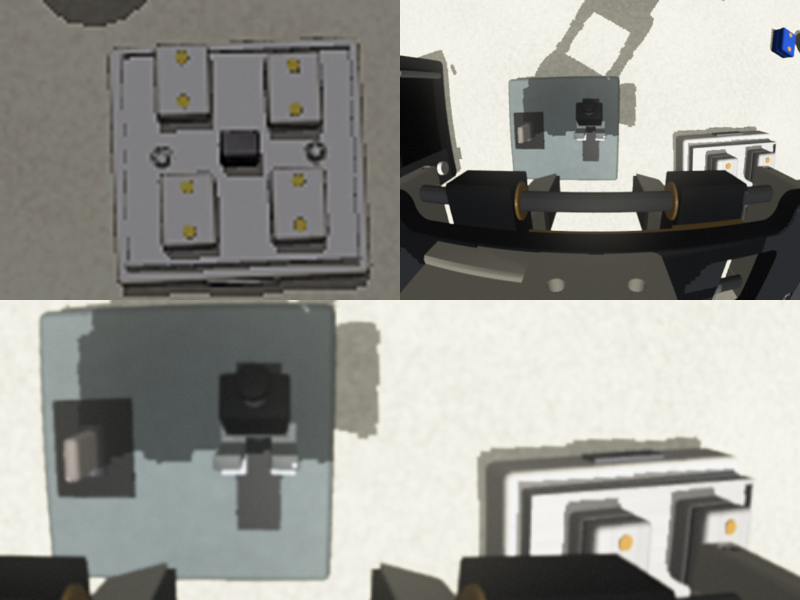

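```bash
python3 - <<'E'
from h import *
t=cv2.imread('pics/t8f.png'); c=cal('top')
hsv=cv2.cvtColor(t,cv2.COLOR_BGR2HSV)
m=cv2.inRange(hsv,(15,90,90),(35,255,255)); n,l,s,ce=cv2.connectedComponentsWithStats(m)
P=[ce[i] for i in range(1,n) if 2<s[i,4]<60 and 300<ce[i][0]<380 and 170<ce[i][1]<260]
W=np.array([onz(c,*p,107)+[3.5,-2,0] for p in P])
cen=np.array([613.7,-27.4]); th=np.radians(1.1); R=np.array([[np.cos(th),np.sin(th)],[-np.sin(th),np.cos(th)]])
print(((W[:,:2]-cen)@R.T).round(1))
for n,(u,v) in dict(pegL=(160,157),pegR=(317,151)).items():
    p=onz(c,270+u/3.333,170+v/3.333,73)+[3.5,-2,0]; print(n,(R@(p[:2]-cen)).round(1))
E
```

```text
[[ 73.7  40.6]
 [ 62.9 -44.4]
 [ 40.   40.9]
 [ 28.5 -44.4]
 [-25.8 -43.4]
 [-27.1  40.8]
 [-59.8 -42.8]
 [-61.   40.9]]
pegL [ 0.7 60.1]
pegR [ -0.6 -62.2]
```

Call:
{"method": "jog_arm", "body": {
  "targets": [
    {"xyz": [-0.4, 0.5, 0], "spin": -0.45},
    {"xyz": [-0.4, 0.5, 0], "spin": -0.45},
    {"xyz": [-0.42, 0.5, 0], "spin": 0},
    {"xyz": [-0.42, 0.5, 0], "spin": 0},
    {"xyz": [-0.42, 0.5, 0], "spin": 0},
    {"xyz": [-0.42, 0.5, 0], "spin": 0},
    {"xyz": [-0.42, 0.52, 0], "spin": 0},
    {"xyz": [0, 0, 0], "spin": 0},
    {"xyz": [0, 0, 0], "spin": 0},
    {"xyz": [0, 0, 0], "spin": 0}
  ]
}}

```text
time: 35.65
tool_pos: [739.7, 8.2, 253.3]
tcp_rot: [-3.141, 0.0, -3.124]
contact_force: [-1.6, -0.6, -0.0]
grip_width: 53.1
finger_force: 0.0
```

```bash
python3 - <<'E'
from h import *
flasks('pics/w9.png'); im=cv2.imread('pics/w9.png'); go(667.9,14.4,77,91.1)
cv2.imwrite('pics/w9c.png',cv2.resize(im[0:270,130:490],(800,600)))
E
```

```text
107 [324.  30.] [567.7  12.4 107. ] 34.1 1.1
107 [223.  34.] [570.2 -71.8 107. ] 33.9 1.4
107 [221. 136.] [659.3 -71.3 107. ] 34.1 0.9
107 [324. 146.] [668.   14.1 107. ] 33.9 0.7
tcp [739.7   8.2 253.5] cur 91.0 spin units -0.02 then shift units [0.896 0.095 2.206] F [-0.1 -0.6  0.4] w 53.4 t 35.7
```

View pics/w9c.png

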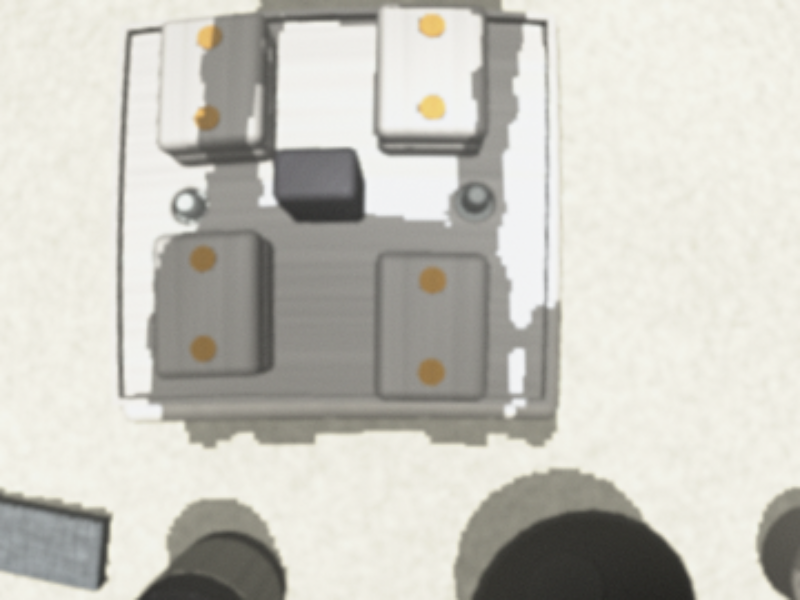

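Call:
{"method": "jog_arm", "body": {
  "targets": [
    {"xyz": [0.4, 0.05, 0], "spin": 0},
    {"xyz": [0.4, 0.04, 0], "spin": 0},
    {"xyz": [0.096, 0, 0.3], "spin": 0},
    {"xyz": [0, 0, 0.6], "spin": 0},
    {"xyz": [0, 0, 0.6], "spin": 0},
    {"xyz": [0, 0, 0.4], "spin": 0},
    {"xyz": [0, 0, 0.2], "spin": 0},
    {"xyz": [0, 0, 0.06], "spin": 0},
    {"xyz": [0, 0, 0], "spin": 0},
    {"xyz": [0, 0, 0], "spin": 0}
  ]
}}

```text
time: 36.95
tool_pos: [669.2, 15.4, 81.5]
tcp_rot: [-3.141, 0.003, -3.122]
contact_force: [0.1, -0.9, 1.1]
grip_width: 53.4
finger_force: 0.0
```

Call:
{"method": "jog_arm", "body": {
  "targets": [
    {"xyz": [0, 0, 0], "spin": 0},
    {"xyz": [0, 0, 0], "spin": 0},
    {"xyz": [0, 0, 0], "spin": 0},
    {"xyz": [0, 0, 0], "spin": 0},
    {"xyz": [0, 0, -0.1], "spin": 0},
    {"xyz": [0, 0, -0.15], "spin": 0},
    {"xyz": [0.07, 0, 0], "spin": 0},
    {"xyz": [0.06, 0, 0], "spin": 0},
    {"xyz": [0, 0, 0], "spin": 0},
    {"xyz": [0, 0, 0], "spin": 0}
  ],
  "gripper": 0
}}

```text
time: 38.2
tool_pos: [657.8, 15.3, 99.7]
tcp_rot: [3.141, -0.0, -3.122]
contact_force: [0.8, 0.4, -1.8]
grip_width: 41.9
finger_force: 29.9
```

Call:
{"method": "jog_arm", "body": {
  "targets": [
    {"xyz": [0, 0, 0.12], "spin": 0},
    {"xyz": [0, 0, 0.08], "spin": 0},
    {"xyz": [0, 0, 0.04], "spin": 0},
    {"xyz": [0, 0, 0], "spin": 0},
    {"xyz": [0, 0, 0], "spin": 0},
    {"xyz": [0, 0, 0], "spin": 0},
    {"xyz": [0, 0, 0], "spin": 0},
    {"xyz": [0, 0, 0], "spin": 0},
    {"xyz": [0, 0, 0], "spin": 0},
    {"xyz": [0, 0, 0], "spin": 0}
  ]
}}

```text
time: 39.45
tool_pos: [658.0, 15.3, 80.7]
tcp_rot: [3.142, 0.0, -3.122]
contact_force: [-0.0, 0.5, -1.1]
grip_width: 41.5
finger_force: 29.9
```

Call:
{"method": "jog_arm", "body": {
  "targets": [
    {"xyz": [0, 0, 0.01], "spin": 0},
    {"xyz": [0, 0, 0], "spin": 0},
    {"xyz": [0, 0, 0], "spin": 0},
    {"xyz": [0, 0, 0], "spin": 0},
    {"xyz": [0, 0, -0.2], "spin": 0},
    {"xyz": [0, 0, -0.6], "spin": 0},
    {"xyz": [0, 0, -0.6], "spin": 0},
    {"xyz": [0, 0, -0.6], "spin": 0},
    {"xyz": [0.3, -0.4, -0.2], "spin": 0},
    {"xyz": [0.4, -0.5, 0], "spin": 0}
  ],
  "gripper": 58
}}

```text
time: 40.7
tool_pos: [603.8, -58.1, 259.1]
tcp_rot: [-3.14, 0.005, -3.12]
contact_force: [0.7, -1.1, 0.1]
grip_width: 53.0
finger_force: 0.0
```

Call:
{"method": "jog_arm", "body": {
  "targets": [
    {"xyz": [0.4, -0.5, 0], "spin": 0.5},
    {"xyz": [0.4, -0.5, 0], "spin": 0.4},
    {"xyz": [0.4, -0.5, 0], "spin": 0},
    {"xyz": [0.0, -0.6, 0], "spin": 0},
    {"xyz": [0, -0.5, 0], "spin": 0},
    {"xyz": [0, 0, 0], "spin": 0},
    {"xyz": [0, 0, 0], "spin": 0},
    {"xyz": [0, 0, 0], "spin": 0},
    {"xyz": [0, 0, 0], "spin": 0},
    {"xyz": [0, 0, 0], "spin": 0}
  ],
  "gripper": 80
}}

```text
time: 41.95
tool_pos: [498.1, -262.2, 256.0]
tcp_rot: [3.142, 0.0, 3.072]
contact_force: [-0.2, 0.1, -0.2]
grip_width: 73.5
finger_force: 0.0
```

```bash
cat > tr.py <<'E'
from h import *
def tray():
    t=bot.capture('top'); c=cal('top')
    hsv=cv2.cvtColor(t,cv2.COLOR_BGR2HSV)
    m=cv2.inRange(hsv,(15,90,90),(35,255,255)); n,l,s,ce=cv2.connectedComponentsWithStats(m)
    P=[ce[i] for i in range(1,n) if 2<s[i,4]<60 and 300<ce[i][0]<380 and 170<ce[i][1]<260]
    W=np.array([onz(c,*p,107)+[3.5,-2,0] for p in P])
    cen=np.array([613.7,-27.4]); th=np.radians(1.1); R=np.array([[np.cos(th),np.sin(th)],[-np.sin(th),np.cos(th)]])
    print(((W[:,:2]-cen)@R.T).round(1).tolist())
E
python3 - <<'E'
from tr import *
tray(); im=bot.capture('wrist'); cv2.imwrite('pics/w10f.png',im); go(491,-324,243,86)
c=cal('wrist'); import pickle; pickle.dump(c,open('c10.pkl','wb'))
u,v=proj(c,[470,-275,110],1); print(u,v); u,v=int(u),int(v)
x0,y0=max(0,u-160),max(0,v-120); print(x0,y0)
cv2.imwrite('pics/w10.png',cv2.resize(im[y0:y0+210,x0:x0+280],(800,600),interpolation=cv2.INTER_CUBIC))
E
```

```text
[[62.5, 40.6], [62.9, -44.4], [28.5, -44.4], [27.5, 41.3], [-25.8, -43.4], [-27.1, 40.8], [-59.8, -42.8], [-61.0, 40.9]]
tcp [ 498.  -262.5  255.9] cur 85.97 spin units -0.0 then shift units [ 0.034 -0.774  0.162] F [-0.5 -0.   0.8] w 73.5 t 42.05
297.41003054406866 200.3619619528677
137 80
```

View pics/w10.png

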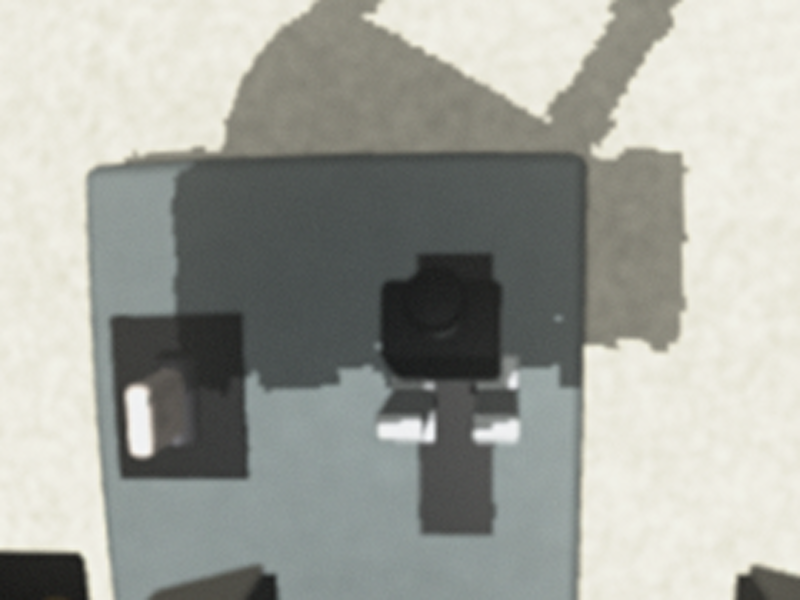

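```bash
python3 - <<'E'
from h import *
import pickle; c=pickle.load(open('c10.pkl','rb'))
def w(u,v,z): return onz(c,137+u/2.857,80+v/2.857,z,1)
l,r=w(90,172,50),w(584,157,50); d=r-l; print('edge',l.round(1),r.round(1),np.linalg.norm(d),np.degrees(np.arctan2(d[1],d[0]))-90)
for n,a in dict(cap=(434,300,159.5),gate=(451,430,103),tabL=(407,430,103),tabR=(496,431,103),slot=(455.5,393,50),rec=(178,397,50),tog=(140,420,95),colnear=(442,285,133)).items(): print(n,w(*a).round(1))
d/=np.linalg.norm(d); n=np.array([d[1],-d[0],0]); o=(l+r)/2+n*85; print('console',o.round(1),'lever pivot xy',(o+d*45).round(1),'toggle',(o-d*55).round(1))
E
```

```text
edge [ 403.5 -405.4   50. ] [ 415.8 -230.9   50. ] 174.95545971537666 -4.019499808236432
cap [ 452.9 -277.4  159.5]
gate [ 496.6 -279.6  103. ]
tabL [ 495.7 -292.8  103. ]
tabR [ 497.9 -266.1  103. ]
slot [ 494.4 -280.5   50. ]
rec [ 488.  -380.7   50. ]
tog [ 487.6 -379.6   95. ]
colnear [ 451.1 -276.9  133. ]
console [ 494.4 -324.1   50. ] lever pivot xy [ 497.6 -279.2   50. ] toggle [ 490.6 -378.9   50. ]
```

Call:
{"method": "jog_arm", "body": {
  "targets": [
    {"xyz": [0.2, -0.1, 0], "spin": 0},
    {"xyz": [0.21, -0.116, 0], "spin": 0},
    {"xyz": [0, 0, 0.4], "spin": 0},
    {"xyz": [0, 0, 0.6], "spin": 0},
    {"xyz": [0, 0, 0.5], "spin": 0},
    {"xyz": [0, 0, 0.3], "spin": 0},
    {"xyz": [0, 0, 0.1], "spin": 0},
    {"xyz": [0, 0, 0.03], "spin": 0},
    {"xyz": [0, 0, 0], "spin": 0},
    {"xyz": [0, 0, 0], "spin": 0}
  ]
}}

```text
time: 43.3
tool_pos: [464.4, -278.1, 102.5]
tcp_rot: [-3.141, 0.002, 3.071]
contact_force: [0.7, -0.3, -0.6]
grip_width: 73.6
finger_force: 0.0
```

Call:
{"method": "jog_arm", "body": {
  "targets": [
    {"xyz": [0, 0, 0], "spin": 0},
    {"xyz": [0, 0, 0], "spin": 0},
    {"xyz": [0, 0, 0], "spin": 0},
    {"xyz": [0, 0, 0], "spin": 0},
    {"xyz": [0, 0, 0], "spin": 0},
    {"xyz": [0, 0, 0], "spin": 0},
    {"xyz": [0, 0, 0], "spin": 0},
    {"xyz": [0, 0, 0], "spin": 0},
    {"xyz": [0, 0, 0], "spin": 0},
    {"xyz": [0, 0, 0], "spin": 0}
  ],
  "gripper": 0
}}

```text
time: 44.55
tool_pos: [463.9, -277.5, 101.5]
tcp_rot: [3.141, -0.0, 3.071]
contact_force: [0.6, 3.7, 1.3]
grip_width: 32.0
finger_force: 30.0
```

Call:
{"method": "jog_arm", "body": {
  "targets": [
    {"xyz": [0.02, 0, -0.06], "spin": 0},
    {"xyz": [0.02, 0, -0.06], "spin": 0},
    {"xyz": [0.019, 0, -0.058], "spin": 0},
    {"xyz": [0, 0, 0], "spin": 0},
    {"xyz": [0, 0, 0], "spin": 0},
    {"xyz": [0, 0, 0], "spin": 0},
    {"xyz": [0, 0, 0], "spin": 0},
    {"xyz": [0, 0, 0], "spin": 0},
    {"xyz": [0, 0, 0], "spin": 0},
    {"xyz": [0, 0, 0], "spin": 0}
  ]
}}

```text
time: 45.8
tool_pos: [459.5, -277.1, 115.5]
tcp_rot: [3.141, 0.0, 3.071]
contact_force: [4.4, 2.3, -5.8]
grip_width: 32.1
finger_force: 30.0
```

Call:
{"method": "jog_arm", "body": {
  "targets": [
    {"xyz": [-0.118, 0, -0.033], "spin": 0},
    {"xyz": [-0.118, 0, -0.024], "spin": 0},
    {"xyz": [-0.12, 0, -0.014], "spin": 0},
    {"xyz": [-0.12, 0, -0.005], "spin": 0},
    {"xyz": [-0.12, 0, 0.005], "spin": 0},
    {"xyz": [-0.12, 0, 0.014], "spin": 0},
    {"xyz": [-0.118, 0, 0.024], "spin": 0},
    {"xyz": [-0.118, 0, 0.033], "spin": 0},
    {"xyz": [-0.02, 0, 0.008], "spin": 0},
    {"xyz": [0, 0, 0], "spin": 0}
  ]
}}

```text
time: 47.05
tool_pos: [536.5, -282.8, 114.7]
tcp_rot: [3.141, -0.002, 3.071]
contact_force: [-4.7, 0.7, -4.8]
grip_width: 31.7
finger_force: 30.0
```

```bash
python3 - <<'E'
from h import *
go(497+38*.9976,-279.7-38*.07,114.9+20-19)
E
```

```text
tcp [ 536.5 -282.8  114.7] cur 85.96 spin units -0.0 then shift units [ 0.021  0.005 -0.015] F [-4.7  0.7 -4.8] w 31.7 t 47.05
```

Call:
{"method": "jog_arm", "body": {
  "targets": [
    {"xyz": [0.015, 0, 0.06], "spin": 0},
    {"xyz": [0.015, 0, 0.06], "spin": 0},
    {"xyz": [0.015, 0, 0.055], "spin": 0},
    {"xyz": [0, 0, 0], "spin": 0},
    {"xyz": [0, 0, 0], "spin": 0},
    {"xyz": [0, 0, 0], "spin": 0},
    {"xyz": [0, 0, 0], "spin": 0},
    {"xyz": [0, 0, 0], "spin": 0},
    {"xyz": [0, 0, 0], "spin": 0},
    {"xyz": [0, 0, 0], "spin": 0}
  ]
}}

```text
time: 48.3
tool_pos: [533.1, -282.6, 102.6]
tcp_rot: [-3.141, -0.0, 3.071]
contact_force: [-8.4, 2.9, 4.2]
grip_width: 32.0
finger_force: 30.0
```

Call:
{"method": "jog_arm", "body": {
  "targets": [
    {"xyz": [0, 0, 0], "spin": 0},
    {"xyz": [0, 0, 0], "spin": 0},
    {"xyz": [0, 0, 0], "spin": 0},
    {"xyz": [0, 0, 0], "spin": 0},
    {"xyz": [0, 0, -0.3], "spin": 0},
    {"xyz": [0, 0, -0.6], "spin": 0},
    {"xyz": [0, 0, -0.6], "spin": 0},
    {"xyz": [0, 0, 0], "spin": 1},
    {"xyz": [0, 0, 0], "spin": 1},
    {"xyz": [0, 0, 0], "spin": 1}
  ],
  "gripper": 80
}}

```text
time: 49.55
tool_pos: [533.3, -282.7, 221.3]
tcp_rot: [3.142, 0.0, 2.767]
contact_force: [-0.4, 0.4, 0.8]
grip_width: 73.2
finger_force: 0.0
```

Call:
{"method": "jog_arm", "body": {
  "targets": [
    {"xyz": [0, 0, 0], "spin": 1},
    {"xyz": [0, 0, 0], "spin": 1},
    {"xyz": [0, 0, 0], "spin": 1},
    {"xyz": [0, 0, 0], "spin": 1},
    {"xyz": [0, 0, 0], "spin": 1},
    {"xyz": [0, 0, 0], "spin": 1},
    {"xyz": [0, 0, 0], "spin": 1},
    {"xyz": [0, 0, 0], "spin": 1},
    {"xyz": [0, 0, 0], "spin": 1},
    {"xyz": [0, 0, 0], "spin": 1}
  ],
  "gripper": 0
}}

```text
time: 50.8
tool_pos: [533.3, -282.7, 221.1]
tcp_rot: [3.141, 0.0, 1.767]
contact_force: [0.2, -0.1, 0.5]
grip_width: 0.5
finger_force: 0.0
```

Call:
{"method": "jog_arm", "body": {
  "targets": [
    {"xyz": [0, 0, 0], "spin": 1},
    {"xyz": [0, 0, 0], "spin": 1},
    {"xyz": [0, 0, 0], "spin": 0.7},
    {"xyz": [0, 0, 0], "spin": 0},
    {"xyz": [0, 0, 0], "spin": 0},
    {"xyz": [0, 0, 0], "spin": 0},
    {"xyz": [0, 0, 0], "spin": 0},
    {"xyz": [0, 0, 0], "spin": 0},
    {"xyz": [0, 0, 0], "spin": 0},
    {"xyz": [0, 0, 0], "spin": 0}
  ]
}}

```text
time: 52.05
tool_pos: [533.2, -282.6, 221.1]
tcp_rot: [3.142, -0.0, 1.501]
contact_force: [1.2, -0.8, 0.7]
grip_width: 0.6
finger_force: 0.0
```

```bash
python3 - <<'E'
from h import *
h=np.array([490,-379.3]); ey=np.array([.0698,.9976])
go(*(h+22*ey),78,-4.04)
t=bot.capture('top'); s=bot.capture('scene'); cv2.imwrite('pics/t11f.png',t)
cv2.imwrite('pics/c11.png',np.hstack([cv2.resize(t[215:305,410:500],(400,400),interpolation=cv2.INTER_CUBIC),cv2.resize(s[120:240,145:265],(400,400),interpolation=cv2.INTER_CUBIC)]))
E
```

```text
tcp [ 533.2 -282.6  221.1] cur -4.01 spin units 0.01 then shift units [-0.969 -0.454  1.789] F [ 1.2 -0.8  0.7] w 0.6 t 52.05
```

View pics/c11.png

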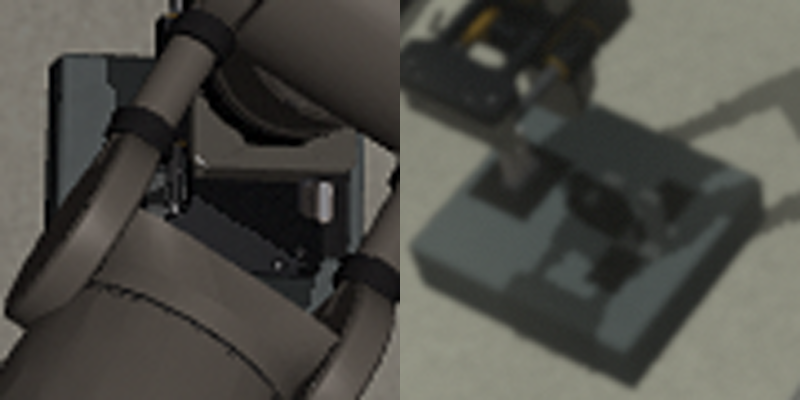

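Call:
{"method": "jog_arm", "body": {
  "targets": [
    {"xyz": [-0.5, -0.23, 0], "spin": 0},
    {"xyz": [-0.469, -0.224, 0], "spin": 0},
    {"xyz": [0, 0, 0.3], "spin": 0},
    {"xyz": [0, 0, 0.5], "spin": 0},
    {"xyz": [0, 0, 0.5], "spin": 0},
    {"xyz": [0, 0, 0.3], "spin": 0},
    {"xyz": [0, 0, 0.15], "spin": 0},
    {"xyz": [0, 0, 0.04], "spin": 0},
    {"xyz": [0, 0, 0], "spin": 0},
    {"xyz": [0, 0, 0], "spin": 0}
  ]
}}

```text
time: 53.4
tool_pos: [492.1, -357.8, 79.0]
tcp_rot: [3.14, 0.001, 1.501]
contact_force: [-0.5, 0.1, 0.5]
grip_width: 0.5
finger_force: 0.0
```

Call:
{"method": "jog_arm", "body": {
  "targets": [
    {"xyz": [-0.04, 0, 0], "spin": 0},
    {"xyz": [-0.04, 0, 0], "spin": 0},
    {"xyz": [-0.04, 0, 0], "spin": 0},
    {"xyz": [-0.04, 0, 0], "spin": 0},
    {"xyz": [-0.04, 0, 0], "spin": 0},
    {"xyz": [-0.03, 0, 0], "spin": 0},
    {"xyz": [0, 0, 0], "spin": 0},
    {"xyz": [0, 0, 0], "spin": 0},
    {"xyz": [0, 0, 0], "spin": 0},
    {"xyz": [0, 0, 0], "spin": 0}
  ]
}}

```text
time: 54.65
tool_pos: [490.2, -375.5, 77.8]
tcp_rot: [-3.141, -0.0, 1.501]
contact_force: [0.8, 3.2, -1.0]
grip_width: 0.3
finger_force: 1.5
```

Call:
{"method": "jog_arm", "body": {
  "targets": [
    {"xyz": [-0.02, 0, 0], "spin": 0},
    {"xyz": [-0.02, 0, 0], "spin": 0},
    {"xyz": [0, 0, 0], "spin": 0},
    {"xyz": [0, 0, 0], "spin": 0},
    {"xyz": [0, 0, 0], "spin": 0},
    {"xyz": [0, 0, 0], "spin": 0},
    {"xyz": [0, 0, 0], "spin": 0},
    {"xyz": [0, 0, 0], "spin": 0},
    {"xyz": [0, 0, 0], "spin": 0},
    {"xyz": [0, 0, 0], "spin": 0}
  ]
}}

```text
time: 55.9
tool_pos: [490.0, -378.1, 77.7]
tcp_rot: [-3.141, -0.002, 1.501]
contact_force: [1.7, 6.5, -0.7]
grip_width: 0.3
finger_force: 2.9
```

Call:
{"method": "jog_arm", "body": {
  "targets": [
    {"xyz": [-0.03, 0, 0], "spin": 0},
    {"xyz": [0, 0, 0], "spin": 0},
    {"xyz": [0, 0, 0], "spin": 0},
    {"xyz": [0, 0, 0], "spin": 0},
    {"xyz": [0, 0, 0], "spin": 0},
    {"xyz": [0, 0, 0], "spin": 0},
    {"xyz": [0, 0, 0], "spin": 0},
    {"xyz": [0, 0, 0], "spin": 0},
    {"xyz": [0, 0, 0], "spin": 0},
    {"xyz": [0, 0, 0], "spin": 0}
  ]
}}

```text
time: 57.15
tool_pos: [489.9, -378.5, 77.5]
tcp_rot: [-3.14, -0.005, 1.501]
contact_force: [2.1, 12.4, 1.9]
grip_width: 0.4
finger_force: 6.2
```

Call:
{"method": "jog_arm", "body": {
  "targets": [
    {"xyz": [0, 0, 0], "spin": 0},
    {"xyz": [0, 0, 0], "spin": 0},
    {"xyz": [0, 0, 0], "spin": 0},
    {"xyz": [0, 0, 0], "spin": 0},
    {"xyz": [0, 0, 0], "spin": 0},
    {"xyz": [0.2, 0, 0], "spin": 0},
    {"xyz": [0.2, 0, 0], "spin": 0},
    {"xyz": [0, 0, -0.4], "spin": 0},
    {"xyz": [0, 0, -0.7], "spin": 0},
    {"xyz": [0, 0, -0.7], "spin": 0}
  ]
}}

```text
time: 58.4
tool_pos: [492.0, -349.2, 223.6]
tcp_rot: [3.141, 0.001, 1.501]
contact_force: [1.2, -0.8, -0.3]
grip_width: 0.6
finger_force: 0.0
```

Call:
{"method": "jog_arm", "body": {
  "targets": [
    {"xyz": [0, 0, 0], "spin": -1},
    {"xyz": [0, 0, 0], "spin": -1},
    {"xyz": [0, 0, 0], "spin": -1},
    {"xyz": [0, 0, 0], "spin": -1},
    {"xyz": [0, 0, 0], "spin": -1},
    {"xyz": [0, 0, 0], "spin": -1},
    {"xyz": [0, 0, 0], "spin": -1},
    {"xyz": [0, 0, 0], "spin": -1},
    {"xyz": [0, 0, 0], "spin": -1},
    {"xyz": [0, 0, 0], "spin": -1}
  ],
  "gripper": 80
}}

```text
time: 59.65
tool_pos: [492.2, -349.4, 222.2]
tcp_rot: [-3.141, 0.001, 2.504]
contact_force: [1.1, -0.6, -0.2]
grip_width: 73.3
finger_force: 0.0
```

Call:
{"method": "jog_arm", "body": {
  "targets": [
    {"xyz": [0, 0, 0], "spin": -1},
    {"xyz": [0, 0, 0], "spin": -1},
    {"xyz": [0, 0, 0], "spin": -1},
    {"xyz": [0, 0, 0], "spin": -1},
    {"xyz": [0, 0, 0], "spin": -1},
    {"xyz": [0, 0, 0], "spin": -0.7},
    {"xyz": [0, 0, 0], "spin": 0},
    {"xyz": [0, 0, 0], "spin": 0},
    {"xyz": [0, 0, 0], "spin": 0},
    {"xyz": [0, 0, 0], "spin": 0}
  ]
}}

```text
time: 60.9
tool_pos: [492.1, -349.4, 221.9]
tcp_rot: [3.142, 0.0, 3.07]
contact_force: [0.1, 0.1, -0.1]
grip_width: 73.4
finger_force: 0.0
```

```bash
python3 - <<'E'
from h import *
go(533.5,-282.6,102.5,86)
E
```

```text
tcp [ 492.1 -349.4  221.9] cur 85.92 spin units -0.01 then shift units [-0.458  0.869  1.492] F [ 0.1  0.1 -0.1] w 73.4 t 60.9
```

Call:
{"method": "jog_arm", "body": {
  "targets": [
    {"xyz": [-0.23, 0.43, 0], "spin": 0},
    {"xyz": [-0.228, 0.44, 0], "spin": 0},
    {"xyz": [0, 0, 0], "spin": 0},
    {"xyz": [0, 0, 0.4], "spin": 0},
    {"xyz": [0, 0, 0.5], "spin": 0},
    {"xyz": [0, 0, 0.35], "spin": 0},
    {"xyz": [0, 0, 0.15], "spin": 0},
    {"xyz": [0, 0, 0.09], "spin": 0},
    {"xyz": [0, 0, 0], "spin": 0},
    {"xyz": [0, 0, 0], "spin": 0}
  ]
}}

```text
time: 62.15
tool_pos: [534.1, -283.0, 103.8]
tcp_rot: [-3.141, 0.002, 3.071]
contact_force: [-0.3, -0.3, 0.2]
grip_width: 73.4
finger_force: 0.0
```

Call:
{"method": "jog_arm", "body": {
  "targets": [
    {"xyz": [0, 0, 0], "spin": 0},
    {"xyz": [0, 0, 0], "spin": 0},
    {"xyz": [0, 0, 0], "spin": 0},
    {"xyz": [0, 0, 0], "spin": 0},
    {"xyz": [0, 0, 0], "spin": 0},
    {"xyz": [0, 0, 0], "spin": 0},
    {"xyz": [0, 0, 0], "spin": 0},
    {"xyz": [0, 0, 0], "spin": 0},
    {"xyz": [0, 0, 0], "spin": 0},
    {"xyz": [0, 0, 0], "spin": 0}
  ],
  "gripper": 0
}}

```text
time: 63.4
tool_pos: [533.6, -282.6, 102.7]
tcp_rot: [3.142, 0.0, 3.071]
contact_force: [-0.2, -0.8, -0.4]
grip_width: 31.4
finger_force: 30.0
```

Call:
{"method": "jog_arm", "body": {
  "targets": [
    {"xyz": [-0.02, 0, -0.06], "spin": 0},
    {"xyz": [-0.02, 0, -0.06], "spin": 0},
    {"xyz": [-0.019, 0, -0.058], "spin": 0},
    {"xyz": [0, 0, 0], "spin": 0},
    {"xyz": [0, 0, 0], "spin": 0},
    {"xyz": [0, 0, 0], "spin": 0},
    {"xyz": [0, 0, 0], "spin": 0},
    {"xyz": [0, 0, 0], "spin": 0},
    {"xyz": [0, 0, 0], "spin": 0},
    {"xyz": [0, 0, 0], "spin": 0}
  ]
}}

```text
time: 64.65
tool_pos: [538.2, -282.9, 116.9]
tcp_rot: [3.141, -0.0, 3.071]
contact_force: [-0.8, -2.7, -7.4]
grip_width: 31.6
finger_force: 30.0
```

Call:
{"method": "jog_arm", "body": {
  "targets": [
    {"xyz": [0.118, 0, -0.033], "spin": 0},
    {"xyz": [0.118, 0, -0.024], "spin": 0},
    {"xyz": [0.12, 0, -0.014], "spin": 0},
    {"xyz": [0.12, 0, -0.005], "spin": 0},
    {"xyz": [0.12, 0, 0.005], "spin": 0},
    {"xyz": [0.12, 0, 0.014], "spin": 0},
    {"xyz": [0.118, 0, 0.024], "spin": 0},
    {"xyz": [0.118, 0, 0.033], "spin": 0},
    {"xyz": [0.045, 0, 0.015], "spin": 0},
    {"xyz": [0, 0, 0], "spin": 0}
  ]
}}

```text
time: 65.9
tool_pos: [459.2, -277.0, 116.6]
tcp_rot: [-3.142, 0.003, 3.07]
contact_force: [6.5, 0.9, -5.6]
grip_width: 31.9
finger_force: 30.0
```

```bash
python3 - <<'E'
from h import *
go(459.5,-277.1,115.5,86)
E
```

```text
tcp [ 459.2 -277.   116.6] cur 85.92 spin units -0.01 then shift units [-0.003 -0.     0.014] F [ 6.5  0.9 -5.6] w 31.9 t 65.9
```

Now lower the collar along the rod, keeping pressure to the near side.

Call:
{"method": "jog_arm", "body": {
  "targets": [
    {"xyz": [-0.015, 0, 0.06], "spin": 0},
    {"xyz": [-0.015, 0, 0.06], "spin": 0},
    {"xyz": [-0.015, 0, 0.06], "spin": 0},
    {"xyz": [0, 0, 0.015], "spin": 0},
    {"xyz": [0, 0, 0], "spin": 0},
    {"xyz": [0, 0, 0], "spin": 0},
    {"xyz": [0, 0, 0], "spin": 0},
    {"xyz": [0, 0, 0], "spin": 0},
    {"xyz": [0, 0, 0], "spin": 0},
    {"xyz": [0, 0, 0], "spin": 0}
  ]
}}

```text
time: 67.15
tool_pos: [462.9, -277.5, 105.5]
tcp_rot: [-3.14, 0.004, 3.071]
contact_force: [-5.4, 7.3, 31.3]
grip_width: 31.7
finger_force: 30.0
```

Call:
{"method": "jog_arm", "body": {
  "targets": [
    {"xyz": [0, 0, -0.02], "spin": 0},
    {"xyz": [0, 0, 0], "spin": 0},
    {"xyz": [0, 0, 0], "spin": 0},
    {"xyz": [0, 0, 0], "spin": 0},
    {"xyz": [0, 0, -0.2], "spin": 0},
    {"xyz": [0, 0, -0.5], "spin": 0},
    {"xyz": [0, 0, -0.6], "spin": 0},
    {"xyz": [-0.2, 0.1, -0.58], "spin": 0},
    {"xyz": [-0.22, 0.11, 0], "spin": 0},
    {"xyz": [0, 0, 0], "spin": 0}
  ],
  "gripper": 80
}}

```text
time: 68.4
tool_pos: [497.5, -262.4, 250.9]
tcp_rot: [3.141, -0.001, 3.072]
contact_force: [-0.5, -0.3, 0.0]
grip_width: 73.5
finger_force: 0.0
```

Call:
{"method": "jog_arm", "body": {
  "targets": [
    {"xyz": [0, 0, 0], "spin": 0},
    {"xyz": [0, 0, 0], "spin": 0},
    {"xyz": [0, 0, 0], "spin": 0},
    {"xyz": [0, 0, 0], "spin": 0},
    {"xyz": [0, 0, 0], "spin": 0},
    {"xyz": [0, 0, 0], "spin": 0},
    {"xyz": [0, 0, 0], "spin": 0},
    {"xyz": [0, 0, 0], "spin": 0},
    {"xyz": [0, 0, 0], "spin": 0},
    {"xyz": [0, 0, 0], "spin": 0}
  ]
}}

```text
time: 69.65
tool_pos: [497.1, -263.2, 252.1]
tcp_rot: [3.142, 0.0, 3.071]
contact_force: [0.5, 0.5, -0.0]
grip_width: 73.1
finger_force: 0.0
```

```bash
python3 - <<'E'
from tr import *
tray(); go(498,-262.5,255.9,85.97)
im=bot.capture('wrist'); cv2.imwrite('pics/w12f.png',im); old=cv2.imread('pics/w10f.png')
# blobs: black collar, toggle white
for n,i in (('old',old),('new',im)):
    sub=i[80:260,137:360]; g=cv2.cvtColor(sub,cv2.COLOR_BGR2GRAY)
    m=(g<38).astype(np.uint8); k,l,s,ce=cv2.connectedComponentsWithStats(m)
    print(n,[(s[j].tolist(),ce[j].round(1).tolist()) for j in range(1,k) if s[j,4]>150])
    T=g[100:175,20:80]; ys,xs=np.where(T>150); print('toggle white',len(xs),xs.mean()if len(xs) else 0,ys.mean() if len(xs) else 0)
def patch(i,u,v,w,h): return i[v:v+h,u:u+w]
for nm,(u,v,w,h) in dict(lever=(262,165,60,55),toggle=(175,200,30,45),gate=(265,215,60,25)).items():
    r=cv2.matchTemplate(patch(im,u-8,v-8,w+16,h+16),patch(old,u,v,w,h),cv2.TM_CCOEFF_NORMED); _,b,_,p=cv2.minMaxLoc(r); print(nm,round(b,3),(p[0]-8,p[1]-8))
E
```

```text
[[62.5, 40.6], [62.9, -44.4], [28.5, -44.4], [27.5, 41.3], [-25.8, -43.4], [-27.1, 40.8], [-59.8, -42.8], [-61.0, 40.9]]
tcp [ 497.1 -263.1  252.1] cur 85.94 spin units -0.0 then shift units [-0.011  0.009 -0.047] F [-1.3 -0.4 -0.4] w 73.1 t 69.7
old [([134, 90, 40, 42, 1073], [151.6, 112.0])]
toggle white 1556 14.296272493573264 43.11568123393316
new [([135, 91, 41, 41, 1200], [153.1, 111.8])]
toggle white 1531 13.61397779229262 41.721750489875895
lever 0.96 (1, 1)
toggle 0.991 (-1, 2)
gate 0.978 (1, 2)
```

```bash
python3 -c "
from plant import bot
print(bot.close_job())"
```

```text
the job is handed in; nothing more can be done
None
```

The job is handed in at about 70 s of the 200 s allowed. In the last camera checks the tray was seated over both pegs with all four flasks in it. The lever was back at the near side with its collar down and the toggle had sprung back upright. I did not check the other bench items again after the last moves.

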